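# Carry the trunnion bottle tray level to its parking station

### The job

Take the bottle carrier by its grip post, lift it just clear of the bench and bring its leaning see-saw tray upright by tilting the carrier. Then raise the carrier more than 10 cm above the bench and hold the tray upright for 4 seconds before setting off; carry it over to the grey parking station without the tray ever leaning over, hold it upright for 4 seconds a little above (about 10 cm) its parked place, set it down gently and squarely with the tray over the two steel rests, and let go. Touch neither the tray nor its bottles with gripper or arm, and leave the tube rack, tip box and jar alone.

Things in the scene. Friction and masses are not known exactly. Their poses are not given: they have to be found in the camera images.
- carrier: Loose carrier, 480 g without tray. Aluminium base plate 270 (x) x 110 (y) x 8 mm, x = -95 to +175 mm. Origin: on the plate's underside, below the grip post; z up, x from the post towards the tray. Steel ballast, 30 mm high, at x = -91 to -45 mm. Two aluminium posts, 8 mm thick, 107 mm high, at x = 63 and 167 mm, carry the tray. Centre of mass with tray about 35 mm ahead (+x) of the grip post.
- grip (a point): Place to grip: on the axis of the carrier's grey upright grip post, 115 mm above the carrier's underside. The post is 45 mm (carrier x) by 24 mm (carrier y), its top 135 mm above the underside. Grip it across y, tool pointing down. Axes as the carrier's.
- tray: White tray 84 (x) x 310 (y) x 30 mm, one piece with two amber bottles (60 mm thick, 136 mm tall) at y = +-118 mm; 360 g. Origin on its pivot axis (its x), midway between the posts; underside 25 mm below. Upright = z axis vertical; a positive turn about x lifts the +y end. Centre of mass 15 mm above the axis (gravity topples it with 0.053 N m per rad), inertia about the axis 0.0050 kg m2.
- pivot (a point): Pivot of the tray on the carrier: 115 mm ahead (x) of the grip post, 78 mm above the underside; turns about the carrier's x, stops at +-0.26 rad, tray starts on a stop. Centring spring 0.032 N m/rad between tray and carrier, damping 0.003 N m s/rad: too weak, the tray topples with time constant 0.5 s. Rolling the carrier p rad about x adds 0.032*p N m on the tray. Tray mass varies +-7 %.
- bottle_cap (a point): Centre of the top of the black cap of the bottle at the tray's +y end, 111 mm above the pivot axis and 118 mm to +y of it in the tray's frame. Axes as the tray's.
- station: Fixed grey parking station: plate 300 (x) x 310 (y) x 6 mm, x = -110 to +190 mm. Origin on the bench. The carrier is parked when its base stands on this plate with its origin and axes over the station's (carrier underside 6 mm above the bench).
- rest_left (a point): Top centre of the steel rest block (60 x 36 mm, top 52 mm above the bench) at x = 115, y = +135 mm of the station. With the carrier parked, both rests lie 7 mm below the ends of the level tray and keep it within 0.05 rad of upright once released.
- rest_right (a point): Top centre of the other, equal rest block, at x = 115, y = -135 mm of the station.
- tube_rack: Bystander: clear tube rack 110 x 50 mm, 78 mm high, between the two sides. Origin under its centre.
- tip_box: Bystander: clear and yellow pipette tip box 80 x 120 x 62 mm. Origin under its centre.
- jar: Bystander: white jar, diameter 68 mm, 110 mm high. Origin under its centre.

How it is judged:
By the outcome, as a careful person would: the job done as asked, in the order asked, and still so for the second after the job is handed in, with the robot touching nothing.
It also fails if it takes over 72 s, if anything falls off the work surface, if the arm or the gripper's body presses on something with over 40 N, if the wrist force passes 120 N, or if a joint passes its speed limit or range.

### The arm

A 6-joint arm with a two-finger parallel gripper is mounted at the origin on the work surface. World frame = base frame: x ahead of the robot, y to its left, z up, the work surface at z = 0. Lengths are in mm, angles in rad, forces in N, time in s.
With the tool pointing down it reaches from about 350 to 975 mm from the base axis. Payload 7.1 kg.
Tool frame: the origin (TCP) lies between the finger pads, 19 mm behind the fingertips; this is the grasp point; z points along the fingers, y is the line along which they close (so a half turn about z gives the same grasp; the last joint's range is limited). The gripper opens to 88 mm and grips with 3 to 60 N. Pads are 20 mm wide; open, the fingers measure 115 mm over their backs; the gripper's body (75 mm by 178 mm) begins 61 mm behind the grasp point.
Start: joints at [1.123, 0.423, 1.63, -0, 1.089, -0.019], TCP at [259.83, 568.413, 241.375] pointing down, gripper open.
Joint ranges: [-3, 3], [-0.9, 2.11], [0.09, 2.58], [-1.31, 4.45], [0.11, 2.69], [-2.54, 2.54]. Speed limits (rad/s): [2.39, 2.39, 3.01, 3.14, 3.14, 3.14].

### API

Orientations are given as a rotation vector (axis times angle).
In Python, from workcell import ctrl, optics gives the robot as it stands.
- The arm moves only by the shell command python3 -m jog 'ROWS'. ROWS is JSON, a list of rows, each a list of 7 numbers: the shift along the tool's x, y, z in units of 40 mm (1.0 is 40 mm), then the turn, a rotation vector about the tool's x, y, z in units of 6 degrees (1.0 is 6 degrees), then the opening, from 0 (shut) to 1 (fully open). A call has 1 to 20 rows; each row shifts and turns the commanded pose from where the row before left it, along the tool's axes as they then stand; what a row does not reach is not made up. A row lasts 1/10 s, in which the tool goes at most 50 mm and 8.59 degrees, less where a joint would pass 70% of its speed; a pose out of reach is approached as far as the arm can. A call is refused whole if a number of a shift passes 1 or a number of a turn 1, either way. A call with a gripper value outside its range is refused whole. The fingers move at their own pace and stop on an object; the grip force is fixed at half the most. Time passes only in rows, so rows that do not move let the fingers close. It gives the time, the measured TCP pose, the force, the opening and the grip force at its end, in the units of the state.
- ctrl.get_obs(): the state, without advancing time (a new reading comes with each control period).
- optics.get_image(name): name is "scene" or "top" or "wrist"; returns the picture (400x640x3 uint8, red, green, blue); there is no depth.
- optics.camera_model(name): a dict with "fov_y" (degrees; the focal length in pixels is half the picture's height over the tangent of half this angle, whatever the lens; pixels are square), "cx", "cy" (the principal point, pixels), "view" (4x4, takes a point from world to camera coordinates); the wrist camera has in their place "hand_eye" (4x4, takes a point from camera to tool coordinates, whose origin is the TCP and whose axes are the flange's). Camera axes: x right, y up, looking along -z (the intrinsics and any distortion apply to the point x, -y, -z); pixel columns grow to the right and rows downward; lengths in mm; the calibration is good to about 2 mm. A picture is of the moment at which its call begins: read the wrist's pose just before it. camera_model takes no time and is no camera call.
- ctrl.close_job(): hands the job in; it is judged then, once.
Trained networks look in the newest picture that a camera, given by its name, has taken for a name from the list of things; names that differ only in an ending like _2 or _b are one class to them, and where a whole thing is asked for, a point or a joint stands for the part that bears it (a point fixed in the world has none). Each returns a list of dicts, best first, with "conf" (0 to 1); they miss things now and then, are a little off and sometimes report something else, mostly with a low value. They report only what shows in the picture. A call takes as long as a camera call.
- optics.masks_of(target, camera): "pixels" (400x640 bool, what is visible of it) and "extent" ([centre column, centre row, width, height] in pixels, round what is visible of it).
The state is a dict: "t": time; "qpos": joint angles; "qvel": joint speeds; "joint_torque": joint torques, N m; "ee_pos": TCP position; "orientation": TCP orientation; "ft_force": force on the tool from outside, world axes, zero at the start; "moment": the same for the moment, N m; "width": finger opening in mm; "grasp_force": force on a finger pad.
Only numpy, scipy, OpenCV 4.12 (cv2) and the standard library are available. Lean on these libraries where they do the work, as an engineer would, in place of code of your own. Each camera call takes 0.05 s, during which the arm holds its last target. There are 200 camera calls.

## Working session

There is one attempt and no reset: what is moved stays moved. The work goes in short steps, Python scripts to look and compute and a shell command to move; the robot and the scene stay as the last step left them, time stands still between calls to the robot, and variables do not carry over. Pictures are saved under pics/ and viewed, at most 10 in all, crops included, and the job is handed in when it is done.

```bash
ls; mkdir -p pics; python3 - <<'E'
from workcell import ctrl, optics
import cv2, numpy as np
o=ctrl.get_obs(); print(o)
ims=[]
for n in ("scene","top"):
    im=optics.get_image(n); ims.append(im); m=optics.camera_model(n); print(n,m)
    cv2.imwrite(f"pics/{n}0.png",im[:,:,::-1])
    for t in ("carrier","tray","station","grip","bottle_cap","rest_left","tube_rack","tip_box","jar"):
        try: print(n,t,[(round(d["conf"],2),np.round(d["extent"]).tolist()) for d in optics.masks_of(t,n)[:3]])
        except Exception as e: print(t,e)
print(optics.camera_model("wrist"))
cv2.imwrite("pics/both0.png",cv2.resize(np.vstack(ims),(800,1000))[:,:,::-1])
E
```

```text
pics
{'t': 0.0, 'qpos': array([ 1.12299670e+00,  4.23852186e-01,  1.63067894e+00, -1.07467815e-05,
        1.08856962e+00, -1.89938683e-02]), 'qvel': array([ 0.00083485, -0.00051852,  0.00094037,  0.00027374, -0.00049087,
       -0.00201988]), 'joint_torque': array([-1.54720165e-04, -5.44606411e+01, -2.73674995e+01,  6.42156531e-02,
        2.27160595e-02, -1.96470569e-04]), 'ee_pos': array([259.61762286, 567.95990304, 240.59892555]), 'orientation': array([-6.68337796e-01, -3.06933061e+00,  2.30788346e-03]), 'ft_force': array([-0.14144961, -0.94808913, -0.08734402]), 'moment': array([-0.00839826, -0.02980761,  0.0176872 ]), 'grasp_force': 0.0, 'width': 87.60473263633463}
scene {'fov_y': 55.870331791451065, 'cx': 326.43131486352814, 'cy': 198.5692392302583, 'view': array([[-5.57817956e-01,  8.29784007e-01,  1.72519235e-02,
         3.12791430e+02],
       [-5.84326125e-01, -4.07402141e-01,  7.01845051e-01,
         2.64328740e+02],
       [ 5.89408269e-01,  3.81421022e-01,  7.12120703e-01,
        -1.48582508e+03],
       [ 0.00000000e+00,  0.00000000e+00,  0.00000000e+00,
         1.
[... 1374 characters left out ...]
op rest_left [(0.72, [407.0, 232.0, 98.0, 92.0])]
top tube_rack [(0.86, [324.0, 199.0, 38.0, 18.0]), (0.44, [293.0, 156.0, 33.0, 25.0])]
top tip_box [(0.94, [294.0, 156.0, 30.0, 25.0])]
top jar [(0.57, [342.0, 160.0, 23.0, 27.0]), (0.4, [406.0, 230.0, 100.0, 93.0])]
{'fov_y': 61.68543704986685, 'cx': 316.43440023012323, 'cy': 199.6618419232029, 'hand_eye': array([[-2.56576945e-05,  9.67269926e-01,  2.53749660e-01,
         7.05561731e+01],
       [ 9.99999825e-01,  1.74765572e-04, -5.65075798e-04,
         6.93593496e-01],
       [-5.90927529e-04,  2.53749601e-01, -9.67269761e-01,
        -1.43020205e+02],
       [ 0.00000000e+00,  0.00000000e+00,  0.00000000e+00,
         1.00000000e+00]])}
```

View pics/scene0.png

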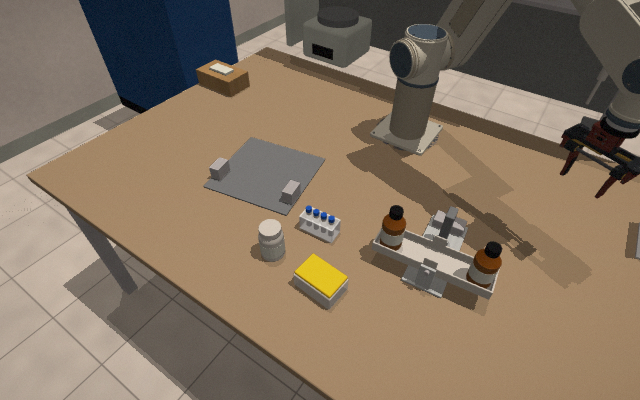

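View pics/top0.png

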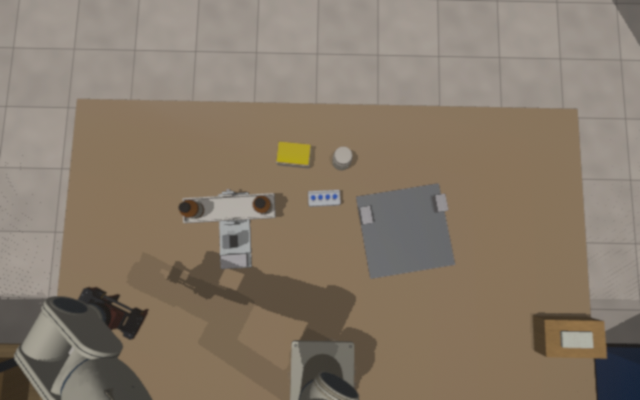

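```bash
cat > lib.py <<'E'
import numpy as np, cv2
from workcell import ctrl, optics
from scipy.spatial.transform import Rotation as R
def cam(n,obs=None):
    m=optics.camera_model(n); f=200/np.tan(np.radians(m["fov_y"]/2))
    if n=="wrist":
        o=obs or ctrl.get_obs(); T=np.eye(4); T[:3,:3]=R.from_rotvec(o["orientation"]).as_matrix(); T[:3,3]=o["ee_pos"]
        V=np.linalg.inv(T@m["hand_eye"])
    else: V=m["view"]
    return f,m["cx"],m["cy"],V
def proj(c,P):
    f,cx,cy,V=c; q=np.atleast_2d(P)@V[:3,:3].T+V[:3,3]
    return np.c_[cx+f*q[:,0]/-q[:,2],cy-f*q[:,1]/-q[:,2]]
def ray(c,uv,z):
    f,cx,cy,V=c; uv=np.atleast_2d(uv).astype(float)
    d=np.c_[(uv[:,0]-cx)/f,-(uv[:,1]-cy)/f,-np.ones(len(uv))]@V[:3,:3]; o=-V[:3,:3].T@V[:3,3]
    return o+d*((z-o[2])/d[:,2])[:,None]
def W(pose,P):  # local pts to world, pose=(x,y,yaw,z)
    x,y,a,z=pose; c,s=np.cos(a),np.sin(a); P=np.atleast_2d(P)
    return np.c_[x+c*P[:,0]-s*P[:,1],y+s*P[:,0]+c*P[:,1],z+P[:,2]]
E
cat > m1.py <<'E'
from lib import *
from scipy.optimize import least_squares
pl=np.array([[-110,-155,6],[190,-155,6],[190,155,6],[-110,155,6]],float)
for n in ("top","scene"):
    optics.get_image(n); c=cam(n)
    r=optics.masks_of("station",n)
    m=r[0]["pixels"].astype(np.uint8)
    h=cv2.convexHull(max(cv2.findContours(m,0,2)[0],key=cv2.contourArea))
    ct=h[:,0,:].astype(np.float32)
    # fit: model quad area overlap via contour distance
    def res(p):
        q=proj(c,W((*p,0),pl)).astype(np.float32)
        # include rests in the silhouette
        b=[]
        for sy in(135,-135):
            for dx in(-30,30):
                for dy in(-18,18):
                    for z in(6,52): b.append([115+dx,sy+dy,z])
        q=np.vstack([q,proj(c,W((*p,0),np.array(b,float)))]).astype(np.float32)
        hh=cv2.convexHull(q)
        return [cv2.pointPolygonTest(hh,(float(u),float(v)),True) for u,v in ct]
    s=least_squares(res,[430,-290,0.15],loss="soft_l1",diff_step=1e-3)
    print(n,s.x,s.cost,len(ct), "conf",r[0]["conf"])
c=cam("top")
print("post top",ray(c,[234,241],135),"tray",ray(c,[228,207],80),"rests",ray(c,[[366,214],[440,202]],52))
c=cam("scene"); print("post scene",ray(c,[451,212],135), "jar",ray(c,[271,240],55),"rack",ray(c,[320,224],40))
E
python3 m1.py
```

```text
top [ 4.62437441e+02 -2.96960249e+02  1.81846972e-01] 0.7649631767745133 17 conf 0.67
scene [ 4.62227737e+02 -2.93551977e+02  1.80548728e-01] 1.1191977721871584 21 conf 0.81
post top [[451.0535672  293.96547622 135.        ]] tray [[565.75081798 332.74524616  80.        ]] rests [[ 553.04068417 -144.86554319   52.        ]
 [ 600.53501963 -405.37609626   52.        ]]
post scene [[451.08179964 321.90487564 135.        ]] jar [[750.01614459 -55.58473822  55.        ]] rack [[616.21734706  14.08892428  40.        ]]
```

```bash
cat > plan.py <<'E'
from lib import *
import sys, json
# plan.py x y z yaw N : straight line, tool down with tool x at yaw
x,y,z,yaw,N=map(float,sys.argv[1:6]); N=int(N); g=float(sys.argv[6]) if len(sys.argv)>6 else 1
o=ctrl.get_obs(); p=o["ee_pos"]; M=R.from_rotvec(o["orientation"])
T=R.from_matrix(np.array([[np.cos(yaw),np.sin(yaw),0],[np.sin(yaw),-np.cos(yaw),0],[0,0,-1]]).astype(float))
w=(M.inv()*T).as_rotvec()/N; d=(np.array([x,y,z])-p)/N
rows=[]
for i in range(N):
    s=(M*R.from_rotvec(w*i)).inv().apply(d)/40
    rows.append([round(v,2)+0 for v in s]+[round(v,2)+0 for v in w/np.radians(6)]+[g])
print(json.dumps(rows))
E
python3 plan.py 425 285 340 0.25 24
```

```text
[[-0.28, -0.2, -0.1, 0.0, 0.0, 0.98, 1], [-0.3, -0.17, -0.1, 0.0, 0.0, 0.98, 1], [-0.31, -0.14, -0.1, 0.0, 0.0, 0.98, 1], [-0.33, -0.1, -0.1, 0.0, 0.0, 0.98, 1], [-0.33, -0.07, -0.1, 0.0, 0.0, 0.98, 1], [-0.34, -0.03, -0.1, 0.0, 0.0, 0.98, 1], [-0.34, 0.0, -0.1, 0.0, 0.0, 0.98, 1], [-0.34, 0.04, -0.1, 0.0, 0.0, 0.98, 1], [-0.33, 0.07, -0.1, 0.0, 0.0, 0.98, 1], [-0.33, 0.1, -0.1, 0.0, 0.0, 0.98, 1], [-0.31, 0.14, -0.1, 0.0, 0.0, 0.98, 1], [-0.3, 0.17, -0.1, 0.0, 0.0, 0.98, 1], [-0.28, 0.2, -0.1, 0.0, 0.0, 0.98, 1], [-0.26, 0.23, -0.1, 0.0, 0.0, 0.98, 1], [-0.23, 0.25, -0.1, 0.0, 0.0, 0.98, 1], [-0.21, 0.27, -0.1, 0.0, 0.0, 0.98, 1], [-0.18, 0.29, -0.1, 0.0, 0.0, 0.98, 1], [-0.15, 0.31, -0.1, 0.0, 0.0, 0.98, 1], [-0.11, 0.32, -0.1, 0.0, 0.0, 0.98, 1], [-0.08, 0.33, -0.1, 0.0, 0.0, 0.98, 1], [-0.05, 0.34, -0.1, 0.0, 0.0, 0.98, 1], [-0.01, 0.34, -0.1, 0.0, 0.0, 0.98, 1], [0.02, 0.34, -0.1, 0.0, 0.0, 0.98, 1], [0.06, 0.34, -0.1, 0.0, 0.0, 0.98, 1]]
```

```bash
python3 -m jog '[[-0.28,-0.2,-0.1,0,0,1,1],[-0.3,-0.17,-0.1,0,0,1,1],[-0.31,-0.14,-0.1,0,0,1,1],[-0.33,-0.1,-0.1,0,0,1,1],[-0.33,-0.07,-0.1,0,0,1,1],[-0.34,-0.03,-0.1,0,0,1,1],[-0.34,0,-0.1,0,0,1,1],[-0.34,0.04,-0.1,0,0,1,1],[-0.33,0.07,-0.1,0,0,1,1],[-0.33,0.1,-0.1,0,0,1,1],[-0.31,0.14,-0.1,0,0,1,1],[-0.3,0.17,-0.1,0,0,1,1]]' && python3 -m jog '[[-0.28,0.2,-0.1,0,0,1,1],[-0.26,0.23,-0.1,0,0,1,1],[-0.23,0.25,-0.1,0,0,1,1],[-0.21,0.27,-0.1,0,0,1,1],[-0.18,0.29,-0.1,0,0,1,1],[-0.15,0.31,-0.1,0,0,1,1],[-0.11,0.32,-0.1,0,0,1,1],[-0.08,0.33,-0.1,0,0,1,1],[-0.05,0.34,-0.1,0,0,1,1],[0,0.34,-0.1,0,0,1,1],[0.02,0.34,-0.1,0,0,0.75,1],[0.06,0.34,-0.1,0,0,0.75,1],[0,0,0,0,0,0,1],[0,0,0,0,0,0,1]]' && python3 - <<'E'
from lib import *
o=ctrl.get_obs(); im=optics.get_image("wrist"); print(o["t"],o["ee_pos"],o["orientation"],o["qpos"])
cv2.imwrite("pics/w1.png",im[:,:,::-1]); np.save("w1.npy",np.r_[o["ee_pos"],o["orientation"]])
c=cam("wrist",o)
for t in("carrier","tray","grip"): print(t,[(round(d["conf"],2),np.round(d["extent"]).tolist()) for d in optics.masks_of(t,"wrist")[:2]])
E
```

```text
t: 2.4
ee_pos: [341.1, 425.3, 289.6]
orientation: [-2.35, -2.085, -0.0]
ft_force: [0.5, -0.6, 0.5]
width: 87.7
grasp_force: 0.0
t: 3.8
ee_pos: [418.4, 281.0, 337.4]
orientation: [-3.116, -0.397, -0.0]
ft_force: [-0.2, 0.5, -0.1]
width: 87.6
grasp_force: 0.0
3.8 [418.36786089 281.04908888 337.39408872] [-3.11611183e+00 -3.96609887e-01 -2.06089870e-04] [5.67771243e-01 1.36225317e-01 1.79128091e+00 2.70763440e-04
 1.21382153e+00 1.88527999e+00]
carrier [(0.89, [308.0, 102.0, 326.0, 204.0])]
tray [(0.77, [311.0, 49.0, 328.0, 98.0])]
grip [(0.95, [307.0, 101.0, 334.0, 203.0])]
```

View pics/w1.png

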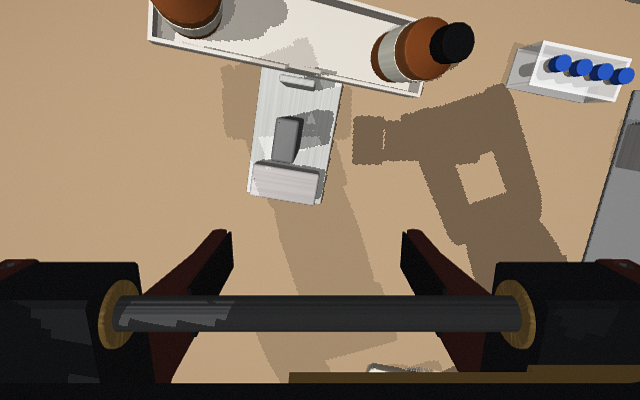

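```bash
cat > fit.py <<'E'
from lib import *
from scipy.optimize import minimize
def boxedges(x0,x1,y0,y1,z0,z1,names):
    E={"top":[((x0,y0,z1),(x1,y0,z1)),((x0,y1,z1),(x1,y1,z1)),((x0,y0,z1),(x0,y1,z1)),((x1,y0,z1),(x1,y1,z1))],
       "rv":[((x0,y0,z0),(x0,y0,z1)),((x0,y1,z0),(x0,y1,z1))],
       "side":[((x0,y0,z1),(x1,y0,z1)),((x0,y1,z1),(x1,y1,z1))]}
    return [e for n in names for e in E[n]]
EDG=boxedges(-22.5,22.5,-12,12,0,135,["top","rv"])+boxedges(-95,60,-55,55,0,8,["side"])+boxedges(-91,-45,-55,55,8,38,["top"])
EDG[-4:]=[] # ballast y width unknown
PTS=np.vstack([np.linspace(a,b,40) for a,b in EDG])
def fit(im,c,p0,free_h=False):
    g=cv2.GaussianBlur(cv2.cvtColor(im,cv2.COLOR_RGB2GRAY),(0,0),1.2).astype(np.float32)
    m=np.hypot(cv2.Sobel(g,cv2.CV_32F,1,0),cv2.Sobel(g,cv2.CV_32F,0,1)); m=np.minimum(m,80)
    def cost(p):
        q=proj(c,W((p[0],p[1],p[2],0),PTS)).astype(np.float32)
        return -cv2.remap(m,q[:,0].reshape(1,-1),q[:,1].reshape(1,-1),1).mean()
    best=None
    for dx in range(-24,25,6):
        for dy in range(-24,25,6):
            for da in(-.1,-.05,0,.05,.1):
                p=np.array(p0)+[dx,dy,da]; v=cost(p)
                if best is None or v<best[0]: best=(v,p)
    s=minimize(cost,best[1],method="Nelder-Mead",options=dict(initial_simplex=best[1]+np.array([[0,0,0],[5,0,0],[0,5,0],[0,0,.04]])))
    return s.x,s.fun
if __name__=="__main__":
    im=cv2.imread("pics/w1.png")[:,:,::-1].copy(); v=np.load("w1.npy"); o=dict(ee_pos=v[:3],orientation=v[3:]); c=cam("wrist",o)
    print(ray(c,[288,127],135))
    x,f=fit(im,c,[*ray(c,[288,127],135)[0,:2],0.1]); print(x,f)
    k=4; z=cv2.resize(im[60:210,200:380],None,fx=k,fy=k,interpolation=cv2.INTER_CUBIC)[:,:,::-1].copy()
    for a,b in EDG:
        q=(proj(c,W((*x,0),np.array([a,b])))-[200,60]+.5)*k
        cv2.line(z,tuple(int(t) for t in q[0]),tuple(int(t) for t in q[1]),(0,0,255),1)
    cv2.imwrite("pics/w1fit.png",z)
E
python3 fit.py
```

```text
[[462.61190603 323.9268038  135.        ]]
[4.50481001e+02 3.25095146e+02 8.66977107e-02] -66.89649963378906
```

View pics/w1fit.png

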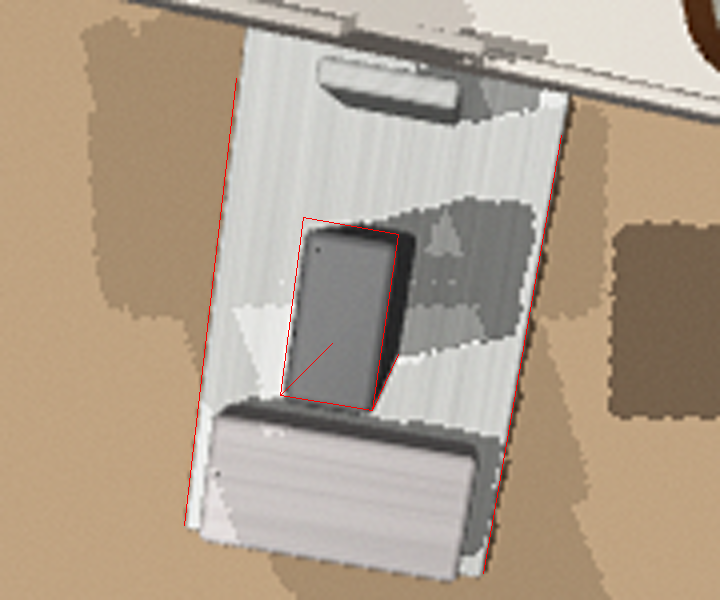

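```bash
python3 - <<'E'
from lib import *
v=np.load("w1.npy"); c=cam("wrist",dict(ee_pos=v[:3],orientation=v[3:])); print(ray(c,[284.8,139.3],135))
E
python3 plan.py 452 325 250 0.09 4
```

```text
[[449.8663076  324.26999186 135.        ]]
[[0.27, -0.21, 0.54, 0.0, 0.0, 0.39, 1], [0.27, -0.22, 0.54, 0.0, 0.0, 0.39, 1], [0.26, -0.23, 0.54, 0.0, 0.0, 0.39, 1], [0.25, -0.24, 0.54, 0.0, 0.0, 0.39, 1]]
```

```bash
python3 -m jog '[[0.27,-0.21,0.54,0,0,0.4,1],[0.27,-0.22,0.54,0,0,0.4,1],[0.25,-0.23,0.54,0,0,0.4,1],[0.25,-0.24,0.54,0,0,0.4,1],[0,0,0,0,0,0,1],[0,0,0,0,0,0,1],[0,0,0,0,0,0,1]]' && python3 - <<'E'
from lib import *
from fit import *
o=ctrl.get_obs(); im=optics.get_image("wrist"); print(o["t"],o["ee_pos"],o["orientation"])
c=cam("wrist",o); x,f=fit(im,c,[450,324,.087]); print(x,f)
cv2.imwrite("pics/w2raw.png",im[:,:,::-1]); np.save("w2.npy",np.r_[o["ee_pos"],o["orientation"]])
z=im[:,:,::-1].copy()
for a,b in EDG:
    q=proj(c,W((*x,0),np.array([a,b]))); cv2.line(z,tuple(int(round(t)) for t in q[0]),tuple(int(round(t)) for t in q[1]),(0,0,255),1)
cv2.imwrite("pics/w2.png",z)
E
```

```text
t: 4.7
ee_pos: [452.5, 324.2, 252.0]
orientation: [-3.138, -0.134, -0.001]
ft_force: [-0.3, 0.7, -0.9]
width: 87.9
grasp_force: 0.0
4.7 [452.51990055 324.24661847 252.0484503 ] [-3.13818783e+00 -1.34255057e-01 -1.42488471e-03]
[4.48570665e+02 3.24836627e+02 8.38804429e-02] -63.97162628173828
```

View pics/w2.png

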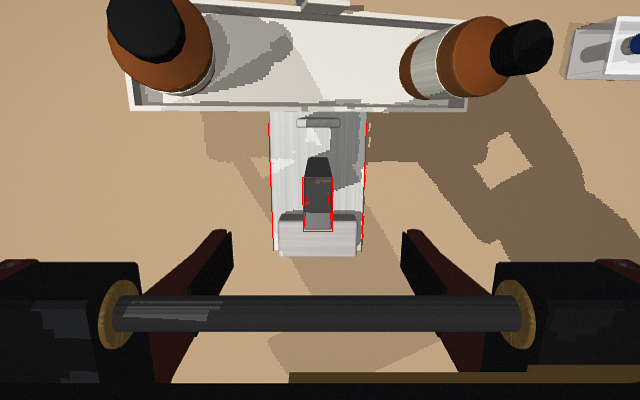

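```bash
python3 - <<'E'
from lib import *
P=[]
for n,uv in(("w1",(284.8,139.3)),("w2",(318,204))):
    v=np.load(n+".npy"); f,cx,cy,V=cam("wrist",dict(ee_pos=v[:3],orientation=v[3:]))
    K=np.array([[f,0,cx],[0,f,cy],[0,0,1]])@np.diag([1,-1,-1]); P.append((K@V[:3],uv))
X=cv2.triangulatePoints(P[0][0],P[1][0],np.array(P[0][1],float).reshape(2,1),np.array(P[1][1],float).reshape(2,1)); print((X[:3]/X[3]).T)
E
python3 plan.py 449 324.7 115 0.085 6
```

```text
[[449.77453585 324.08247216 137.38186511]]
[[-0.02, 0.0, 0.57, 0.0, 0.0, 0.0, 1], [-0.02, 0.0, 0.57, 0.0, 0.0, 0.0, 1], [-0.02, 0.0, 0.57, 0.0, 0.0, 0.0, 1], [-0.02, 0.0, 0.57, 0.0, 0.0, 0.0, 1], [-0.02, 0.0, 0.57, 0.0, 0.0, 0.0, 1], [-0.01, 0.0, 0.57, 0.0, 0.0, 0.0, 1]]
```

```bash
python3 -m jog '[[-0.02,0,0.6,0,0,0,1],[-0.02,0,0.6,0,0,0,1],[-0.02,0,0.6,0,0,0,1],[-0.02,0,0.6,0,0,0,1],[-0.01,0,0.6,0,0,0,1],[0,0,0.4,0,0,0,1],[0,0,0,0,0,0,1],[0,0,0,0,0,0,0],[0,0,0,0,0,0,0],[0,0,0,0,0,0,0],[0,0,0,0,0,0,0],[0,0,0,0,0,0,0],[0,0,0,0,0,0,0],[0,0,0,0,0,0,0]]' && python3 - <<'E'
from lib import *
o=ctrl.get_obs(); im=optics.get_image("wrist"); s=optics.get_image("scene"); print(o)
cv2.imwrite("pics/w3.png",im[:,:,::-1]);cv2.imwrite("pics/s3.png",s[:,:,::-1])
a=cv2.resize(im,(480,300)); b=cv2.resize(s[190:310,340:540],(500,300))
cv2.imwrite("pics/w3v.png",np.vstack([im[:200],cv2.resize(s[190:310,340:540],(640,384))])[:,:,::-1])
E
```

```text
t: 6.15
ee_pos: [449.0, 323.9, 115.0]
orientation: [-3.139, -0.132, -0.0]
ft_force: [-0.9, 0.6, 0.2]
width: 35.3
grasp_force: 0.0
{'t': 6.15, 'qpos': array([ 6.03485879e-01,  4.99426739e-01,  1.86752767e+00, -1.44169238e-05,
        7.74614233e-01,  2.08995490e+00]), 'qvel': array([ 0.00020733,  0.00039706, -0.00025721, -0.00096199, -0.00039186,
        0.00014759]), 'joint_torque': array([-8.41508645e-04, -5.14907706e+01, -1.98638016e+01, -1.64065574e-02,
       -7.04235071e-02, -1.64621424e-04]), 'ee_pos': array([448.95285474, 323.89752418, 115.02397894]), 'orientation': array([-3.13879562e+00, -1.32437763e-01, -4.03595634e-05]), 'ft_force': array([-0.92366507,  0.58132959,  0.18919228]), 'moment': array([-0.01643559,  0.14307725,  0.02218156]), 'grasp_force': 0.0, 'width': 35.255710842476546}
```

View pics/w3v.png

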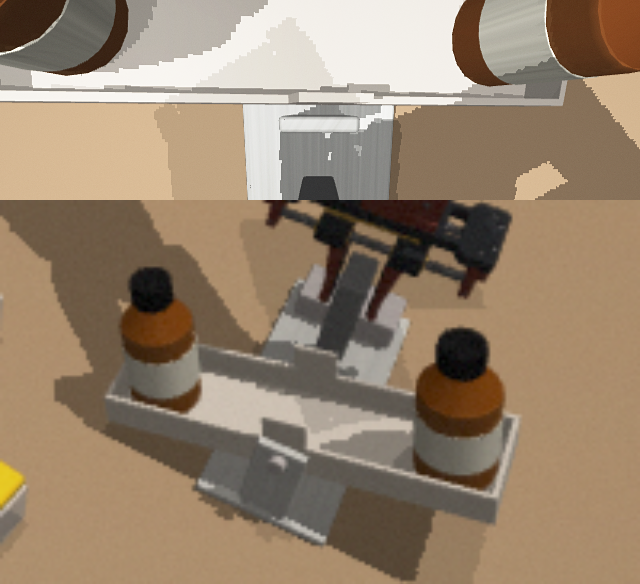

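```bash
cat > est.py <<'E'
from lib import *
from scipy.optimize import minimize
m=optics.camera_model("wrist"); F=200/np.tan(np.radians(m["fov_y"]/2)); HE=np.linalg.inv(m["hand_eye"]); CX,CY=m["cx"],m["cy"]
def seg(a,b,n=60): return np.linspace(a,b,n)
xn,xf,ye,zt,zb=-42,42,155,5,-25
S=[seg((xn,s*ye,zt),(xf,s*ye,zt)) for s in(1,-1)]+[seg((xn,-ye,zt),(xn,ye,zt),150)]
t=np.linspace(0,2*np.pi,120)
S+=[np.c_[30*np.cos(t),s*118+30*np.sin(t),0*t-21] for s in(1,-1)]
S=np.vstack(S)
def project(th,off):  # tray rel angle -> wrist pixels; off=(dx,dy,dz,dyaw,pitch)
    P=S@R.from_euler("x",th).as_matrix().T+[115,0,-37]
    P=P@R.from_euler("zy",[off[3],off[4]]).as_matrix().T+np.array(off[:3])
    T=P*[1,-1,-1]                       # carrier axes -> tool axes
    q=T@HE[:3,:3].T+HE[:3,3]
    return np.c_[CX+F*q[:,0]/-q[:,2],CY-F*q[:,1]/-q[:,2]],q[:,2]<-20
def grad(im):
    g=cv2.GaussianBlur(im,(0,0),1.5).astype(np.float32)
    return np.minimum(np.hypot(cv2.Sobel(g,cv2.CV_32F,1,0),cv2.Sobel(g,cv2.CV_32F,0,1)).max(2),100)
def score(G,th,off):
    q,ok=project(th,off); q=q.astype(np.float32)
    k=ok&(q[:,0]>2)&(q[:,0]<637)&(q[:,1]>2)&(q[:,1]<200)
    if k.sum()<30: return 0
    return cv2.remap(G,q[k,0].reshape(1,-1),q[k,1].reshape(1,-1),1).mean()
def measure(im,th0,off,w=0.12):
    G=grad(im); c=np.arange(th0-w,th0+w,0.004); s=np.array([score(G,a,off) for a in c]); a=c[s.argmax()]
    c2=a+np.arange(-.008,.0081,.0005); s2=np.array([score(G,b,off) for b in c2]); 
    return c2[s2.argmax()],s2.max()
E
cat > t1.py <<'E'
from est import *
im=cv2.imread("pics/w3.png")[:,:,::-1].copy(); G=grad(im)
f=lambda p:-score(G,p[0],[p[1],p[2],p[3],p[4],0])
best=min((minimize(f,[th,dx,0,0,dy],method="Nelder-Mead",options=dict(maxiter=600,initial_simplex=np.array([th,dx,0,0,dy])+np.vstack([np.zeros(5),np.diag([.03,4,4,4,.02])]))) for th in(.26,.22) for dx in(-4,0,4) for dy in(-.02,0,.02)),key=lambda s:s.fun)
print(best.x,best.fun, [score(G,.26,[0]*5)])
z=im[:,:,::-1].copy()
for u,v in project(best.x[0],[*best.x[1:5],0])[0]: 
    if 0<=u<640 and 0<=v<400: cv2.circle(z,(int(u),int(v)),1,(0,0,255),-1)
cv2.imwrite("pics/t1.png",z[:220])
E
python3 t1.py
```

```text
[ 0.27151402 -0.0484373  -0.12503325  1.60903375 -0.00366637] -80.3730697631836 [np.float32(76.30404)]
```

View pics/t1.png

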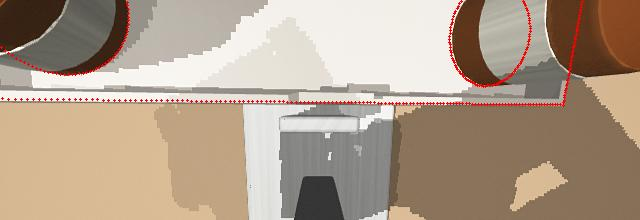

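```bash
cat > step.py <<'E'
# step.py n [carrier-y speed mm/row,...]: measure, update filter with the last plan, plan roll for the next n rows
from est import *
import sys, json, os
from scipy.optimize import lsq_linear
J,KG,KS,D,MH=0.0050,0.053,0.032,0.003,0.36*0.015
U=np.radians(6); DT=0.01; TAU=0.06
cfg=json.load(open("cfg.json")) if os.path.exists("cfg.json") else {}
OFF=cfg.get("off",[0,0,1.6,-0.004,0]); PB=cfg.get("pb",0.0); TAU=cfg.get("tau",TAU)
def sim(x,us,vs,nstep=10):
    # x=[th,thd,p,pc,v,vc,d]; us roll per row(rad), vs carrier-y speed per row (m/s)
    x=np.array(x,float); out=[]
    for u,v in zip(us,vs):
        x[5]=v
        for _ in range(nstep):
            x[3]+=u/nstep
            pd=(x[3]-x[2])/TAU; a=(x[5]-x[4])/TAU
            acc=((KG-KS)*x[0]+KS*x[2]-D*(x[1]-pd)+MH*a)/J+x[6]
            x[0]+=DT*x[1]+.5*DT*DT*acc; x[1]+=DT*acc; x[2]+=DT*pd; x[4]+=DT*a
        out.append(x.copy())
    return np.array(out)
def pose(o):
    e=(R.from_rotvec(o["orientation"])*R.from_matrix(np.diag([1.,-1,-1]))).as_euler("ZYX"); return e  # yaw,pitch,roll
if __name__=="__main__":
    n=int(sys.argv[1]); vy=[float(s) for s in sys.argv[2].split(",")] if len(sys.argv)>2 else [0]*n
    vy=(vy+[vy[-1]]*n)[:n]; K=cfg.get("shots",2)
    st=json.load(open("st.json")) if os.path.exists("st.json") else None
    shots=[]
    for _ in range(K):
        o=ctrl.get_obs(); shots.append((o["t"],pose(o),optics.get_image("wrist")))
    o=ctrl.get_obs(); t=o["t"]; e=pose(o)
    if st:
        nx=round((shots[0][0]-st["t"])/0.1); x=np.array(st["x"]); P=np.array(st["P"])
        us=(st["us"]+[0]*50)[:nx]; vs=(st["vs"]+[0]*50)[:nx]
        x=sim(x,us,vs)[-1] if nx else x; dt=nx*0.1
    else: x=np.array([0.26+e[2]-PB,0,e[2]-PB,e[2]-PB,0,0,0]); P=np.diag([.01,.01,.001]); dt=0
    A=np.array([[0,1,0],[(KG-KS)/J,-D/J,1],[0,0,0]])
    def prop(P,dt):
        from scipy.linalg import expm
        M=expm(A*dt); return M@P@M.T+np.diag([2e-5,1e-3,2e-3])*dt
    P=prop(P,dt)
    pr=x[:3].copy(); msg=[]
    tp=shots[0][0]
    for ts,eu,im in shots:
        if ts>tp: x=sim(x,[0],[0],5)[-1]; P=prop(P,ts-tp); tp=ts
        pm=eu[2]-PB; x[2]=.7*pm+.3*x[2]
        rel,sc=measure(im,np.clip(x[0]-pm,-.27,.28),OFF,0.15)
        z=rel+pm; H=np.array([[1,0,0.]]); Rm=cfg.get("rm",2.5e-5)
        S_=(H@P@H.T)[0,0]+Rm; k=(P@H.T)[:,0]/S_; r=z-x[0]
        x[0]+=k[0]*r; x[1]+=k[1]*r; x[6]=np.clip(x[6]+k[2]*r,-.3,.3); P=P-np.outer(k,H@P)
        msg.append(f"rel {rel:+.4f} th {z:+.4f} innov {r:+.4f} sc {sc:.0f} p {pm:+.4f}")
        cv2.imwrite(f"pics/z_{ts:.2f}.png",im[:,:,::-1])
    x=sim(x,[0],[0],5)[-1]; P=prop(P,.05); x[2]=.7*(e[2]-PB)+.3*x[2]
    Hn=24; vs=[v/100 for v in vy]+[0]+[vy[-1]/100]*(Hn-n-1)
    base=sim(x,[0]*Hn,vs); B=[]
    x0=np.zeros(7)
    for i in range(Hn):
        u=np.zeros(Hn); u[i]=1; B.append(sim(x0,u,[0]*Hn)-0)
    B=np.array(B)
    for i in [n]: B[i]=0
    wt=1.0; wp=.25; wu=1.2; lam=np.sqrt((KG-KS)/J)
    Am=np.vstack([wt*B[:,:,0].T,.15*B[:,:,1].T,wp*B[:,:,2].T,wu*np.eye(Hn),30*(B[:,-1,0]+B[:,-1,1]/lam)[None],10*B[:,-1,2][None]])
    b=-np.r_[wt*base[:,0],.15*base[:,1],wp*base[:,2],np.zeros(Hn),30*(base[-1,0]+base[-1,1]/lam),10*base[-1,2]]
    um=cfg.get("umax",.06); s=lsq_linear(Am,b,(-um,um)).x; s[n]=0
    s=np.round(s/U/.02)*.02
    us=(s*U).tolist(); pred=sim(x,us,vs)
    json.dump(dict(t=t,x=x.tolist(),P=P.tolist(),us=us[:n],vs=vs[:n]),open("st.json","w"))
    print("\n".join(msg)); print(f"t {t:.2f} pos {np.round(o['ee_pos'],1)} yaw {e[0]:.3f} pitch {e[1]:.3f} roll {e[2]:.3f} F {np.round(o['ft_force'],1)} grip {o['grasp_force']:.0f} w {o['width']:.1f}")
    print("x th %.4f thd %.4f p %.4f pc %.4f d %.3f"%tuple(x[[0,1,2,3,6]]), "predprior",np.round(pr,4))
    print("ROLL",[round(v,2) for v in s[:n].tolist()]); print("pred th",np.round(pred[:n+2,0],3).tolist(),"p",np.round(pred[:n+2,2],3).tolist())
    tx,ty,tz,tyaw=cfg.get("tgt",[462.3,-295,140,.181]); d=np.array([tx,ty,tz])-o["ee_pos"]
    c,s_=np.cos(e[0]),np.sin(e[0]); print("to go tool x,y,z (u)",np.round([(c*d[0]+s_*d[1])/40,-(-s_*d[0]+c*d[1])/40,-d[2]/40],2),"rz(u)",round(-(tyaw-e[0])/U,2))
E
python3 -m jog '[[0,0,0,0,0,0,0],[0,0,0,0,0,0,0],[0,0,0,0,0,0,0],[0,0,0,0,0,0,0],[0,0,-0.1,0,0,0,0],[0,0,-0.15,0,0,0,0],[0,0,-0.15,0,0,0,0],[0,0,-0.15,0,0,0,0],[0,0,-0.15,0,0,0,0],[0,0,-0.1,0,0,0,0],[0,0,0,0,0,0,0],[0,0,0,0,0,0,0],[0,0,0,0,0,0,0]]' && python3 step.py 6 && rm st.json && python3 - <<'E'
import glob; f=sorted(glob.glob("pics/z_*"))[-1]
s=open("t1.py").read().replace("pics/w3.png",f); exec(s)
E
```

```text
t: 7.55
ee_pos: [448.8, 323.8, 146.7]
orientation: [3.138, 0.132, -0.001]
ft_force: [-0.2, 1.0, -8.6]
width: 24.0
grasp_force: 30.0
rel +0.2805 th +0.2802 innov +0.0205 sc 79 p -0.0003
rel +0.2830 th +0.2827 innov +0.0011 sc 79 p -0.0003
t 7.65 pos [448.8 323.8 146.7] yaw 0.084 pitch 0.001 roll -0.000 F [ 0.5  0.8 -9.1] grip 30 w 23.5
x th 0.2870 thd 0.1221 p -0.0003 pc -0.0003 d 0.000 predprior [ 0.2597  0.     -0.0003]
ROLL [-0.58, -0.58, -0.58, -0.58, -0.58, -0.58]
pred th [0.304, 0.327, 0.353, 0.379, 0.403, 0.421, 0.432, 0.436] p [-0.036, -0.092, -0.152, -0.213, -0.274, -0.334, -0.36, -0.399]
to go tool x,y,z (u) [-0.97 15.44  0.17] rz(u) -0.92
[ 0.2725453  -0.03211473  0.5416555   1.46866742 -0.00155611] -80.57225036621094 [np.float32(72.68533)]
```

```bash
cat > t2.py <<'E'
from est import *
import glob,sys,json
fs=sorted(glob.glob("pics/z_*"))[-2:]
Gs=[grad(cv2.imread(f)[:,:,::-1].copy()) for f in fs]
def run(th,free):
    def full(p): o=np.zeros(5); o[free]=p; return o
    f=lambda p:-np.mean([score(G,th,full(p)) for G in Gs])
    sc=np.array([4,4,4,.02,.02])[free]; k=len(free)
    b=min((minimize(f,s*sc*.4,method="Nelder-Mead",options=dict(maxiter=800,initial_simplex=s*sc*.4+np.vstack([np.zeros(k),np.diag(sc)]))) for s in(-1,0,1)),key=lambda s:s.fun)
    return b.fun,full(b.x)
for th in(.25,.26,.27,.28): print(th,*[(round(a,1),np.round(o,3).tolist()) for a,o in(run(th,[0,1,2,3]),run(th,[0,1,2,3,4]))])
E
python3 t2.py
```

```text
0.25 (np.float64(-79.0), [0.021, 2.371, 0.319, -0.004, 0.0]) (np.float64(-80.1), [-0.4, 2.663, -1.063, -0.007, -0.014])
0.26 (np.float64(-80.1), [-0.003, 1.554, 0.843, -0.003, 0.0]) (np.float64(-80.5), [-0.435, 1.816, -0.587, -0.006, -0.014])
0.27 (np.float64(-80.5), [-0.031, 0.749, 1.371, -0.002, 0.0]) (np.float64(-80.5), [0.089, 0.687, 1.72, -0.001, 0.003])
0.28 (np.float64(-80.5), [-0.043, 0.294, 2.692, -0.002, 0.0]) (np.float64(-80.7), [0.365, -0.386, 3.378, 0.003, 0.013])
```

```bash
echo '{"off":[0,1.5,0.85,-0.003,0],"tgt":[462.3,-295,250,0.181]}' > cfg.json; python3 -m jog '[[0,0,0,-0.16,0,0,0],[0,0,0,-0.16,0,0,0],[0,0,0,-0.16,0,0,0],[0,0,0,-0.16,0,0,0],[0,0,0,-0.16,0,0,0],[0,0,0,-0.16,0,0,0],[0,0,0,-0.16,0,0,0],[0,0,0,-0.16,0,0,0]]' && python3 step.py 5
```

```text
t: 8.45
ee_pos: [449.0, 324.0, 147.0]
orientation: [3.004, 0.127, 0.009]
ft_force: [-0.1, -0.4, -8.3]
width: 23.7
grasp_force: 30.0
rel +0.2587 th +0.1234 innov -0.0020 sc 79 p -0.1353
rel +0.2509 th +0.1150 innov -0.0080 sc 79 p -0.1359
t 8.55 pos [448.9 324.3 146.9] yaw 0.085 pitch -0.000 roll -0.135 F [-0.1  0.4 -8.2] grip 30 w 23.8
x th 0.1138 thd -0.0847 p -0.1347 pc -0.1346 d -0.000 predprior [ 0.1254  0.     -0.1346]
ROLL [0.0, 0.22, 0.3, 0.32, 0.28]
pred th [0.104, 0.09, 0.075, 0.06, 0.046, 0.033, 0.022] p [-0.135, -0.121, -0.095, -0.063, -0.032, -0.02, -0.008]
to go tool x,y,z (u) [-0.98 15.46 -2.58] rz(u) -0.92
```

```bash
sed -i 's/}/,"tau":0.025}/' cfg.json; python3 -m jog '[[0,0,0,0,0,0,0],[0,0,0,0.22,0,0,0],[0,0,0,0.3,0,0,0],[0,0,0,0.32,0,0,0],[0,0,0,0.28,0,0,0]]' && python3 step.py 5
```

```text
t: 9.05
ee_pos: [448.9, 323.5, 147.1]
orientation: [3.124, 0.131, 0.001]
ft_force: [-0.7, -0.6, -9.3]
width: 23.9
grasp_force: 30.0
rel -0.0098 th -0.0246 innov -0.0755 sc 79 p -0.0149
rel -0.0246 th -0.0384 innov -0.0010 sc 78 p -0.0139
t 9.15 pos [448.9 322.9 147.1] yaw 0.083 pitch 0.000 roll -0.016 F [-0.3  0.4 -9.5] grip 30 w 23.9
x th -0.0519 thd -0.2822 p -0.0164 pc -0.0173 d -0.006 predprior [ 0.0509 -0.1048 -0.0217]
ROLL [0.58, 0.58, 0.58, 0.56, -0.04]
pred th [-0.079, -0.103, -0.12, -0.128, -0.127, -0.116, -0.099] p [0.034, 0.095, 0.156, 0.215, 0.22, 0.219, 0.175]
to go tool x,y,z (u) [-0.95 15.42 -2.57] rz(u) -0.93
```

```bash
sed -i 's/}/,"umax":0.09}/' cfg.json; python3 -m jog '[[0,0,0,0.58,0,0,0],[0,0,0,0.58,0,0,0],[0,0,0,0.58,0,0,0],[0,0,0,0.56,0,0,0],[0,0,0,-0.04,0,0,0]]' && python3 step.py 5
```

```text
t: 9.65
ee_pos: [448.7, 322.4, 146.6]
orientation: [-2.92, -0.121, 0.015]
ft_force: [-0.6, -0.5, -9.4]
width: 23.6
grasp_force: 30.0
rel -0.1405 th +0.0785 innov +0.2051 sc 82 p +0.2190
rel -0.0884 th +0.1290 innov +0.0325 sc 79 p +0.2174
t 9.75 pos [449.1 323.4 147. ] yaw 0.084 pitch 0.000 roll 0.218 F [-1.   0.4 -9.4] grip 30 w 23.8
x th 0.1502 thd 0.7507 p 0.2182 pc 0.2194 d 0.261 predprior [-0.1266  0.0615  0.22  ]
ROLL [-0.86, -0.86, -0.86, -0.86, -0.86]
pred th [0.232, 0.325, 0.427, 0.535, 0.649, 0.768, 0.898] p [0.143, 0.053, -0.037, -0.127, -0.217, -0.231, -0.308]
to go tool x,y,z (u) [-0.97 15.43 -2.58] rz(u) -0.93
```

```bash
rm st.json; python3 - <<'E'
s=open("step.py").read()
s=s.replace("s=lsq_linear(Am,b,(-um,um)).x; s[n]=0","""s=lsq_linear(Am,b,(-um,um)).x
    from scipy.optimize import minimize
    C=(B[:,:,0]-B[:,:,2]).T[:14]; r0=(base[:,0]-base[:,2])[:14]; lim=.225
    Q=Am.T@Am; qv=Am.T@b
    m_=minimize(lambda u:.5*u@Q@u-qv@u,np.clip(s,-um,um),jac=lambda u:Q@u-qv,method="SLSQP",bounds=[(-um,um)]*Hn,options=dict(maxiter=200),constraints=[dict(type="ineq",fun=lambda u:lim-r0-C@u,jac=lambda u:-C),dict(type="ineq",fun=lambda u:lim+r0+C@u,jac=lambda u:C)] if max(abs(x[0]-x[2]),0)<.2 else [])
    print("qp",m_.success); s=m_.x; s[n]=0""")
s=s.replace("x=np.array([0.26+e[2]-PB,0,","x=np.array([0.26+e[2]-PB,0*1.,")
open("step.py","w").write(s)
E
python3 -m jog '[[0,0,0,-0.35,0,0,0],[0,0,0,-0.35,0,0,0],[0,0,0,-0.35,0,0,0],[0,0,0,-0.35,0,0,0],[0,0,0,-0.35,0,0,0],[0,0,0,-0.35,0,0,0],[0,0,0,-0.3,0,0,0],[0,0,0,0,0,0,0],[0,0,0,0,0,0,0],[0,0,0,0,0,0,0],[0,0,0,0,0,0,0]]' && python3 step.py 5 && rm st.json
```

```text
t: 10.85
ee_pos: [449.0, 323.7, 147.0]
orientation: [3.108, 0.131, 0.002]
ft_force: [-0.6, 0.5, -8.5]
width: 23.7
grasp_force: 30.0
qp True
rel +0.2630 th +0.2317 innov +0.0030 sc 80 p -0.0313
rel +0.2630 th +0.2317 innov -0.0010 sc 80 p -0.0313
t 10.95 pos [449.1 323.7 147. ] yaw 0.084 pitch -0.000 roll -0.031 F [-0.2  0.  -8. ] grip 30 w 23.9
x th 0.2345 thd 0.0693 p -0.0313 pc -0.0313 d -0.000 predprior [ 0.2287  0.     -0.0313]
ROLL [-0.86, -0.86, -0.86, -0.22, 0.44]
pred th [0.243, 0.248, 0.247, 0.234, 0.213, 0.184, 0.15] p [-0.108, -0.198, -0.288, -0.321, -0.285, -0.278, -0.205]
to go tool x,y,z (u) [-0.97 15.44 -2.57] rz(u) -0.93
```

```bash
sed -i 's/}/,"shots":3}/' cfg.json; python3 -m jog '[[0,0,0,-0.3,0,0,0],[0,0,0,-0.2,0,0,0],[0,0,0,-0.15,0,0,0],[0,0,0,-0.1,0,0,0],[0,0,0,-0.08,0,0,0],[0,0,0,-0.07,0,0,0]]' && python3 step.py 4
```

```text
t: 11.55
ee_pos: [448.9, 323.9, 146.9]
orientation: [3.013, 0.127, 0.008]
ft_force: [0.5, -0.0, -7.9]
width: 23.7
grasp_force: 30.0
qp False
rel +0.1025 th -0.0236 innov -0.1580 sc 77 p -0.1261
rel +0.0726 th -0.0538 innov -0.0295 sc 77 p -0.1263
rel +0.0435 th -0.0823 innov -0.0255 sc 77 p -0.1258
t 11.70 pos [448.9 324.  147. ] yaw 0.084 pitch 0.000 roll -0.126 F [-0.1 -0.4 -8.1] grip 30 w 24.0
x th -0.0968 thd -0.4829 p -0.1256 pc -0.1256 d -0.002 predprior [ 0.1344  0.     -0.1256]
ROLL [0.86, 0.86, 0.86, 0.86]
pred th [-0.147, -0.199, -0.248, -0.291, -0.328, -0.358] p [-0.049, 0.041, 0.131, 0.221, 0.235, 0.311]
to go tool x,y,z (u) [-0.97 15.45 -2.58] rz(u) -0.92
```

```bash
rm st.json; sed -i 's/x=np.array(\[0.26+e/x=np.array([-0.26+e/; s/np.diag(\[.01,.01,.001\])/np.diag([.05,.3,.001])/; s/,OFF,0.15)/,OFF,0.15 if st else 0.5)/' step.py; python3 -m jog '[[0,0,0,0.3,0,0,0],[0,0,0,0.3,0,0,0],[0,0,0,0.3,0,0,0],[0,0,0,0.25,0,0,0],[0,0,0,0.2,0,0,0],[0,0,0,0.1,0,0,0],[0,0,0,0,0,0,0],[0,0,0,0,0,0,0],[0,0,0,0,0,0,0],[0,0,0,0,0,0,0]]' && python3 step.py 4 && rm st.json
```

```text
t: 12.7
ee_pos: [448.9, 324.0, 146.9]
orientation: [-3.113, -0.132, 0.002]
ft_force: [0.8, -1.0, -9.1]
width: 23.8
grasp_force: 30.0
qp True
rel -0.1343 th -0.1084 innov +0.1255 sc 80 p +0.0260
rel -0.1318 th -0.1058 innov +0.0030 sc 80 p +0.0260
rel -0.1308 th -0.1047 innov -0.0005 sc 80 p +0.0261
t 12.85 pos [448.9 324.  147. ] yaw 0.085 pitch 0.000 roll 0.026 F [-0.6  0.2 -8.5] grip 30 w 24.0
x th -0.1039 thd 0.0077 p 0.0261 pc 0.0261 d -0.000 predprior [-0.2339  0.      0.0261]
ROLL [0.74, 0.2, -0.1, -0.26]
pred th [-0.102, -0.097, -0.087, -0.076, -0.063, -0.05] p [0.092, 0.121, 0.116, 0.091, 0.087, 0.06]
to go tool x,y,z (u) [-0.97 15.45 -2.58] rz(u) -0.92
```

```bash
python3 - <<'E'
import json,numpy as np
U=np.radians(6)
json.dump(dict(t=12.85,x=[-.1039,.0077,.0261,.0261,0,0,0],P=np.diag([1e-5,3e-3,1e-3]).tolist(),us=[.74*U,.2*U,-.1*U,-.26*U],vs=[0]*4),open("st.json","w"))
E
python3 -m jog '[[0,0,0,0.74,0,0,0],[0,0,0,0.2,0,0,0],[0,0,0,-0.1,0,0,0],[0,0,0,-0.26,0,0,0]]' && python3 step.py 4
```

```text
t: 13.25
ee_pos: [449.0, 323.3, 146.9]
orientation: [-3.054, -0.127, 0.006]
ft_force: [-0.6, 0.0, -9.1]
width: 23.7
grasp_force: 30.0
qp True
rel -0.1501 th -0.0654 innov +0.0105 sc 81 p +0.0848
rel -0.1424 th -0.0589 innov -0.0005 sc 81 p +0.0836
rel -0.1369 th -0.0511 innov -0.0005 sc 81 p +0.0858
t 13.40 pos [449.1 324.5 147.1] yaw 0.085 pitch -0.000 roll 0.087 F [ 0.6 -0.  -8.5] grip 30 w 24.2
x th -0.0422 thd 0.1788 p 0.0867 pc 0.0868 d 0.001 predprior [-0.0759  0.118   0.0909]
ROLL [-0.62, -0.38, -0.2, -0.06]
pred th [-0.025, -0.01, 0.001, 0.008, 0.012, 0.014] p [0.032, -0.012, -0.036, -0.044, -0.045, -0.04]
to go tool x,y,z (u) [-0.99 15.46 -2.57] rz(u) -0.91
```

Model now agrees. Continue.

```bash
python3 -m jog '[[0,0,0,-0.62,0,0,0],[0,0,0,-0.38,0,0,0],[0,0,0,-0.2,0,0,0],[0,0,0,-0.06,0,0,0]]' && python3 step.py 4
```

```text
t: 13.8
ee_pos: [448.8, 324.5, 146.9]
orientation: [3.094, 0.132, 0.003]
ft_force: [-0.3, -0.5, -9.0]
width: 24.1
grasp_force: 30.0
qp True
rel +0.0412 th -0.0037 innov -0.0115 sc 76 p -0.0449
rel +0.0413 th -0.0036 innov -0.0020 sc 76 p -0.0449
rel +0.0414 th -0.0031 innov -0.0005 sc 76 p -0.0445
t 13.95 pos [448.8 323.9 146.9] yaw 0.084 pitch 0.000 roll -0.044 F [ 0.   1.7 -7.8] grip 30 w 23.9
x th -0.0036 thd -0.0227 p -0.0447 pc -0.0451 d -0.016 predprior [ 0.0078  0.0558 -0.0442]
ROLL [0.34, 0.2, 0.08, 0.02]
pred th [-0.006, -0.009, -0.01, -0.011, -0.01, -0.01] p [-0.015, 0.008, 0.019, 0.022, 0.022, 0.018]
to go tool x,y,z (u) [-0.97 15.45 -2.58] rz(u) -0.92
```

```bash
sed -i 's/"shots":3/"shots":2/' cfg.json; python3 -m jog '[[0,0,-0.2,0.34,0,0,0],[0,0,-0.4,0.2,0,0,0],[0,0,-0.4,0.08,0,0,0],[0,0,-0.3,0.02,0,0,0]]' && python3 step.py 6
```

```text
t: 14.35
ee_pos: [449.7, 323.9, 201.2]
orientation: [-3.116, -0.13, -0.002]
ft_force: [0.1, -1.1, -8.1]
width: 23.9
grasp_force: 30.0
qp True
rel -0.0404 th -0.0173 innov -0.0065 sc 79 p +0.0231
rel -0.0404 th -0.0161 innov +0.0015 sc 79 p +0.0243
t 14.45 pos [450.4 324.7 201.8] yaw 0.084 pitch -0.005 roll 0.024 F [ 0.8  0.4 -8.7] grip 30 w 23.8
x th -0.0172 thd -0.0095 p 0.0236 pc 0.0219 d -0.025 predprior [-0.0108 -0.0007  0.0216]
ROLL [0.1, 0.0, -0.04, -0.06, -0.06, -0.06]
pred th [-0.018, -0.017, -0.015, -0.013, -0.011, -0.008, -0.006, -0.005] p [0.031, 0.032, 0.029, 0.023, 0.017, 0.01, 0.009, 0.006]
to go tool x,y,z (u) [-1.   15.46 -1.2 ] rz(u) -0.93
```

```bash
python3 -m jog '[[0,0,-0.2,0.1,0,0,0],[0,0,-0.3,0,0,0,0],[0,0,-0.3,-0.04,0,0,0],[0,0,-0.25,-0.06,0,0,0],[0,0,-0.1,-0.06,0,0,0],[0,0,0,-0.06,0,0,0]]' && python3 step.py 7
```

```text
t: 15.05
ee_pos: [449.4, 323.0, 245.8]
orientation: [-3.129, -0.132, -0.002]
ft_force: [-1.0, 0.2, -8.2]
width: 23.9
grasp_force: 30.0
qp True
rel -0.0041 th +0.0056 innov +0.0140 sc 77 p +0.0097
rel -0.0026 th +0.0063 innov -0.0015 sc 77 p +0.0089
t 15.15 pos [448.8 322.7 244.7] yaw 0.085 pitch 0.000 roll 0.009 F [-0.8  1.  -7.9] grip 30 w 23.8
x th 0.0096 thd 0.0537 p 0.0091 pc 0.0093 d -0.011 predprior [-0.0084  0.0207  0.0103]
ROLL [-0.3, -0.12, -0.02, 0.04, 0.08, 0.08, 0.08]
pred th [0.014, 0.017, 0.018, 0.017, 0.015, 0.012, 0.01, 0.007, 0.005] p [-0.017, -0.033, -0.036, -0.033, -0.025, -0.017, -0.009, -0.007, -0.002]
to go tool x,y,z (u) [-0.97 15.42 -0.13] rz(u) -0.92
```

```bash
python3 -m jog '[[0,0,0,-0.3,0,0,0],[0,0,0,-0.12,0,0,0],[0,0,0,-0.02,0,0,0],[0,0,0,0.04,0,0,0],[0,0,0,0.08,0,0,0],[0,0,0,0.08,0,0,0],[0,0,0,0.08,0,0,0]]' && python3 step.py 7
```

```text
t: 15.85
ee_pos: [449.1, 322.5, 245.0]
orientation: [3.132, 0.132, 0.0]
ft_force: [1.3, -0.3, -8.4]
width: 24.2
grasp_force: 30.0
qp True
rel +0.0393 th +0.0327 innov +0.0230 sc 76 p -0.0066
rel +0.0409 th +0.0347 innov +0.0010 sc 75 p -0.0063
t 15.95 pos [449.1 322.4 245. ] yaw 0.084 pitch 0.000 roll -0.007 F [ 0.3 -1.  -9.2] grip 30 w 24.1
x th 0.0359 thd 0.0350 p -0.0070 pc -0.0074 d 0.011 predprior [ 0.0097 -0.0245 -0.0087]
ROLL [-0.4, -0.14, 0.02, 0.1, 0.14, 0.14, 0.12]
pred th [0.039, 0.039, 0.036, 0.032, 0.027, 0.022, 0.017, 0.013, 0.009] p [-0.043, -0.062, -0.062, -0.053, -0.039, -0.024, -0.011, -0.01, -0.002]
to go tool x,y,z (u) [-0.96 15.41 -0.12] rz(u) -0.93
```

```bash
python3 -m jog '[[0,0,0,-0.4,0,0,0],[0,0,0,-0.14,0,0,0],[0,0,0,0.02,0,0,0],[0,0,0,0.1,0,0,0],[0,0,0,0.14,0,0,0],[0,0,0,0.14,0,0,0],[0,0,0,0.12,0,0,0]]' && python3 step.py 6
```

```text
t: 16.65
ee_pos: [449.1, 322.4, 245.0]
orientation: [3.131, 0.132, 0.001]
ft_force: [0.3, 0.2, -9.6]
width: 23.6
grasp_force: 30.0
qp True
rel -0.0139 th -0.0221 innov -0.0390 sc 76 p -0.0082
rel -0.0187 th -0.0265 innov +0.0015 sc 76 p -0.0078
t 16.75 pos [449.1 322.2 245. ] yaw 0.084 pitch 0.000 roll -0.009 F [ 0.1 -0.6 -8.4] grip 30 w 23.7
x th -0.0338 thd -0.1364 p -0.0090 pc -0.0095 d -0.023 predprior [ 0.0169 -0.0428 -0.0114]
ROLL [0.8, 0.32, 0.02, -0.14, -0.22, -0.24]
pred th [-0.046, -0.052, -0.053, -0.05, -0.044, -0.038, -0.03, -0.023] p [0.062, 0.103, 0.11, 0.097, 0.076, 0.051, 0.047, 0.029]
to go tool x,y,z (u) [-0.96 15.4  -0.12] rz(u) -0.93
```

```bash
cat > t3.py <<'E'
from est import *
import glob,json
fs=[f for f in sorted(glob.glob("pics/z_*")) if float(f[7:-4])>12.6 or 10.8<float(f[7:-4])<11]
G=[grad(cv2.imread(f)[:,:,::-1].copy()) for f in fs]
off0=json.load(open("cfg.json"))["off"]
cs=np.arange(-.3,.3,.004)
th=np.array([cs[np.argmax([score(g,a,off0) for a in cs])] for g in G])
def tot(o): 
    return np.mean([max(score(g,a,o) for a in t0+np.arange(-.03,.031,.003)) for g,t0 in zip(G,th)])
s=minimize(lambda o:-tot(o),off0,method="Nelder-Mead",options=dict(maxiter=150,initial_simplex=np.array(off0)+np.vstack([np.zeros(5),np.diag([1.5,1.5,1.5,.01,.01])])))
print(tot(off0),-s.fun,np.round(s.x,4))
for f,g,t0 in zip(fs,G,th):
    c=t0+np.arange(-.03,.0301,.001); v=[score(g,a,s.x) for a in c]; print(f[7:-4],round(t0,3),round(c[np.argmax(v)],4),round(max(v),1))
E
time timeout 300 python3 t3.py
```

```text
78.1916 79.73314666748047 [-3.0060e-01  2.0463e+00  2.2181e+00 -1.9000e-03 -1.9000e-03]
10.85 0.264 0.262 78.8
10.90 0.264 0.262 78.8
12.70 -0.136 -0.148 81.9
12.75 -0.132 -0.146 81.7
12.80 -0.132 -0.144 81.9
13.25 -0.152 -0.164 81.7
13.30 -0.14 -0.155 82.3
13.35 -0.136 -0.151 82.4
13.80 0.044 0.044 76.8
13.85 0.044 0.044 76.6
13.90 0.04 0.044 76.7
14.35 -0.04 -0.055 80.6
14.40 -0.04 -0.055 80.6
15.05 -0.004 -0.019 80.2
15.10 -0.004 -0.019 80.0
15.85 0.04 0.025 76.6
15.90 0.04 0.025 76.6
16.65 -0.012 -0.032 80.5
16.70 -0.016 -0.037 80.4
real	0m31.707s
user	0m32.082s
sys	0m0.415s
```

```bash
cat > t4.py <<'E'
import est
from est import *
import glob,json
fs=[f for f in sorted(glob.glob("pics/z_*")) if float(f[7:-4])>12.6 or 10.8<float(f[7:-4])<10.88]
G=[grad(cv2.imread(f)[:,:,::-1].copy()) for f in fs]
base=est.S.copy()
off0=[-.3,2,2.2,-.002,-.002]
for w in(0,2,3,4,5):
    est.S=base if w==0 else np.vstack([base]+[seg((xn+w,s*(ye-w),zt),(xf,s*(ye-w),zt)) for s in(1,-1)]+[seg((xn+w,-ye+w,zt),(xn+w,ye-w,zt),150)])
    cs=np.arange(-.3,.3,.003)
    def tot(o): return -np.mean([max(score(g,a,o) for a in t0+np.arange(-.03,.031,.004)) for g,t0 in zip(G,th)])
    th=[cs[np.argmax([score(g,a,off0) for a in cs])] for g in G]
    s=minimize(tot,off0,method="Nelder-Mead",options=dict(maxiter=70,initial_simplex=np.array(off0)+np.vstack([np.zeros(5),np.diag([1.5,-1.5,-1.5,.01,.01])])))
    print(w,round(s.fun,2),np.round(s.x,3),np.round([cs[np.argmax([score(g,a,s.x) for a in cs])] for g in G],3).tolist())
E
time timeout 500 python3 t4.py; cp pics/z_15.85.png pics/v1585.png; python3 - <<'E'
import cv2,numpy as np
a=cv2.imread("pics/z_15.85.png")[:130]; b=cv2.imread("pics/z_14.40.png")[:130]
f=lambda a:np.hstack([cv2.resize(a[:,:140],None,fx=2.8,fy=2.2),cv2.resize(a[:,500:],None,fx=2.8,fy=2.2)])
cv2.imwrite("pics/vv.png",np.vstack([f(a),f(b)]))
E
```

```text
0 -79.94 [-1.870e-01  2.993e+00  3.322e+00 -2.000e-03  4.000e-03] [0.237, -0.159, -0.156, -0.156, -0.177, -0.165, -0.162, 0.003, 0.003, 0.003, -0.069, -0.069, -0.036, -0.036, -0.003, -0.003, -0.042, -0.045]
2 -70.31 [-1.973e+00  1.643e+00  3.880e-01 -1.000e-03 -1.400e-02] [0.264, -0.141, -0.138, -0.138, -0.156, -0.147, -0.144, 0.039, 0.039, 0.039, -0.045, -0.045, -0.009, -0.003, 0.03, 0.03, -0.018, -0.024]
3 -77.24 [-6.200e-02  3.049e+00  1.442e+00 -1.000e-03 -3.000e-03] [0.243, -0.156, -0.156, -0.153, -0.174, -0.165, -0.159, 0.009, 0.009, 0.009, -0.066, -0.066, -0.03, -0.027, 0.0, 0.0, -0.042, -0.045]
4 -77.96 [-3.890e-01  2.474e+00  2.514e+00 -1.000e-03  3.000e-03] [0.258, -0.15, -0.15, -0.147, -0.168, -0.159, -0.153, 0.012, 0.012, 0.012, -0.06, -0.06, -0.024, -0.018, 0.009, 0.009, -0.033, -0.039]
5 -76.18 [ 3.02e-01  3.47e+00  4.00e+00 -2.00e-03  1.20e-02] [0.234, -0.162, -0.159, -0.156, -0.177, -0.171, -0.162, 0.0, 0.0, 0.0, -0.072, -0.072, -0.039, -0.039, -0.006, -0.006, -0.045, -0.048]
real	1m38.276s
user	1m38.162s
sys	0m0.477s
```

View pics/vv.png

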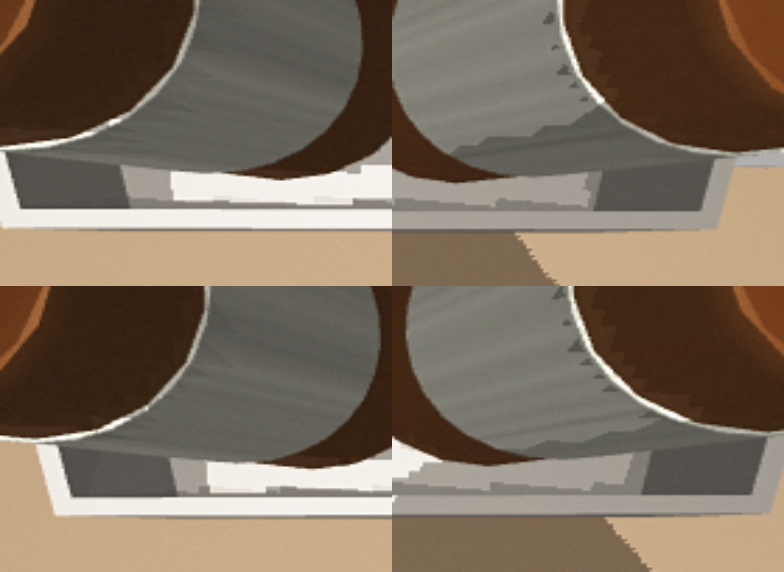

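```bash
cat >> est.py <<'E'
w_=4
S=np.vstack([S]+[seg((xn+w_,s*(ye-w_),zt),(xf,s*(ye-w_),zt)) for s in(1,-1)]+[seg((xn+w_,-ye+w_,zt),(xn+w_,ye-w_,zt),150)])
E
python3 - <<'E'
import json
c=json.load(open("cfg.json")); c["off"]=[-.389,2.474,2.514,-.001,.003]; json.dump(c,open("cfg.json","w"))
s=open("step.py").read()
s=s.replace("    for _ in range(K):","    RE='--re' in sys.argv\n    for _ in range(0 if RE else K):")
s=s.replace("nx=round((shots[0][0]-st[\"t\"])/0.1)","nx=0 if RE else round((shots[0][0]-st[\"t\"])/0.1)")
s=s.replace("tp=shots[0][0]\n","tp=shots[0][0] if shots else 0\n")
s=s.replace("    x=sim(x,[0],[0],5)[-1]; P=prop(P,.05); x[2]=","    if not RE: x=sim(x,[0],[0],5)[-1]; P=prop(P,.05)\n    x[2]=")
open("step.py","w").write(s)
E
cat > batch.py <<'E'
from step import *
from scipy.optimize import least_squares
pr={13.80:-.0449,13.85:-.0449,13.90:-.0445,14.35:.0231,14.40:.0243,15.05:.0097,15.10:.0089,15.85:-.0066,15.90:-.0063,16.65:-.0082,16.70:-.0078}
U=np.radians(6)
seq=[(13.95,[.34,.2,.08,.02]),(14.45,[.1,0,-.04,-.06,-.06,-.06]),(15.15,[-.3,-.12,-.02,.04,.08,.08,.08]),(15.95,[-.4,-.14,.02,.1,.14,.14,.12])]
cmd={}
for t0,l in seq:
    for i,u in enumerate(l):
        cmd[round((t0+.1*i-13.8)/.05)]=u/2; cmd[round((t0+.1*i-13.8)/.05)+1]=u/2
us=[cmd.get(i,0)*U for i in range(59)]
Z={}
for t,p in pr.items():
    im=cv2.imread(f"pics/z_{t:.2f}.png")[:,:,::-1].copy(); Z[t]=measure(im,0,OFF,.12)[0]+p
def tr(q): return sim([q[0],q[1],-.0448,-.0448,0,0,q[2]],us,[0]*59,5)
def res(q):
    X=np.vstack([[q[0]]+[0]*6,tr(q)]); return np.r_[[(X[round((t-13.8)/.05),0]-z)/.004 for t,z in Z.items()],q[2]/.1]
s=least_squares(res,[-.03,0,0]); print(s.x,np.round(s.fun,1)); print({k:round(v,4) for k,v in Z.items()})
x=tr(s.x)[-1]; print(x); x[2]=x[3]=-.0085
json.dump(dict(t=16.75,x=x.tolist(),P=np.diag([2e-5,1e-3,1e-3]).tolist(),us=[],vs=[]),open("st.json","w"))
E
python3 batch.py && python3 step.py 6 0 --re
```

```text
[-0.03327289  0.03642461  0.08096101] [-0.1  0.2  0.3 -0.6 -0.8 -0.1  0.2  0.7  0.7 -0.1 -0.3  0.8]
{13.8: np.float64(-0.0329), 13.85: np.float64(-0.0329), 13.9: np.float64(-0.0325), 14.35: np.float64(-0.0354), 14.4: np.float64(-0.0342), 15.05: np.float64(-0.0133), 15.1: np.float64(-0.0116), 15.85: np.float64(0.0029), 15.9: np.float64(0.0032), 16.65: np.float64(-0.0417), 16.7: np.float64(-0.0468)}
[-0.05395466 -0.12587759 -0.00920669 -0.00919528  0.          0.
  0.08096101]
qp True

t 16.75 pos [449.1 322.2 245. ] yaw 0.084 pitch 0.000 roll -0.009 F [ 0.1 -0.6 -8.4] grip 30 w 23.7
x th -0.0540 thd -0.1259 p -0.0087 pc -0.0085 d 0.081 predprior [-0.054  -0.1259 -0.0085]
ROLL [0.84, 0.32, -0.0, -0.18, -0.26, -0.28]
pred th [-0.065, -0.069, -0.068, -0.062, -0.054, -0.044, -0.034, -0.024] p [0.066, 0.108, 0.113, 0.097, 0.071, 0.042, 0.038, 0.018]
to go tool x,y,z (u) [-0.96 15.4  -0.12] rz(u) -0.93
```

```bash
python3 - <<'E'
import json,numpy as np
c=json.load(open("cfg.json")); c["off"][1]=-0.2; json.dump(c,open("cfg.json","w"))
s=json.load(open("st.json")); s["x"][0]+=.019; s["x"][6]=0.0; s["P"]=np.diag([2e-5,6e-4,4e-4]).tolist(); json.dump(s,open("st.json","w"))
from est import *
for f in("15.85","16.65"): print([ (round(float(measure(cv2.imread(f"pics/z_{f}.png")[:,:,::-1].copy(),0,c["off"],.1)[0]),4)) for _ in [0]])
E
python3 step.py 5 0 --re
```

```text
[0.062]
[0.0195]
qp True

t 16.75 pos [449.1 322.2 245. ] yaw 0.084 pitch 0.000 roll -0.009 F [ 0.1 -0.6 -8.4] grip 30 w 23.7
x th -0.0350 thd -0.1259 p -0.0088 pc -0.0085 d 0.000 predprior [-0.035  -0.1259 -0.0087]
ROLL [0.74, 0.3, 0.02, -0.14, -0.22]
pred th [-0.046, -0.052, -0.052, -0.049, -0.043, -0.036, -0.027] p [0.057, 0.096, 0.102, 0.09, 0.068, 0.065, 0.045]
to go tool x,y,z (u) [-0.96 15.4  -0.12] rz(u) -0.93
```

```bash
python3 - <<'E'
import json
c=json.load(open("cfg.json")); c["off"][1]=2.474; c["rb"]=.019; c["rm"]=1e-5; json.dump(c,open("cfg.json","w"))
s=open("step.py").read()
s=s.replace("        z=rel+pm;","        rel+=cfg['rb']; z=rel+pm;").replace("np.clip(x[0]-pm,-.27,.28)","np.clip(x[0]-pm-cfg['rb'],-.27,.28)").replace("np.diag([2e-5,1e-3,2e-3])","np.diag([1e-5,5e-4,5e-4])")
open("step.py","w").write(s)
E
python3 -m jog '[[0,0,0,0.74,0,0,0],[0,0,0,0.3,0,0,0],[0,0,0,0.02,0,0,0],[0,0,0,-0.14,0,0,0],[0,0,0,-0.22,0,0,0]]' && python3 step.py 6
```

```text
t: 17.25
ee_pos: [449.2, 322.6, 245.0]
orientation: [-3.077, -0.129, 0.004]
ft_force: [-0.2, 0.6, -8.4]
width: 24.3
grasp_force: 30.0
qp True
rel -0.0910 th -0.0293 innov +0.0140 sc 78 p +0.0616
rel -0.0837 th -0.0230 innov +0.0020 sc 78 p +0.0607
t 17.35 pos [449.1 323.4 245. ] yaw 0.085 pitch -0.000 roll 0.063 F [-0.7  0.6 -8.8] grip 30 w 24.0
x th -0.0181 thd 0.1228 p 0.0632 pc 0.0648 d 0.004 predprior [-0.0433  0.0636  0.0683]
ROLL [-0.56, -0.32, -0.14, -0.02, 0.04, 0.08]
pred th [-0.006, 0.004, 0.01, 0.013, 0.015, 0.014, 0.013, 0.01] p [0.015, -0.022, -0.04, -0.044, -0.041, -0.033, -0.032, -0.023]
to go tool x,y,z (u) [-0.99 15.43 -0.12] rz(u) -0.91
```

```bash
python3 -m jog '[[0,0,0,-0.56,0,0,0],[0,0,0,-0.32,0,0,0],[0,0,0,-0.14,0,0,0],[0,0,0,-0.02,0,0,0],[0,0,0,0.04,0,0,0],[0,0,0,0.08,0,0,0]]' && python3 step.py 7
```

```text
t: 17.95
ee_pos: [449.0, 322.6, 244.9]
orientation: [3.107, 0.131, 0.002]
ft_force: [-0.3, 0.1, -9.3]
width: 23.7
grasp_force: 30.0
qp True
rel +0.0209 th -0.0107 innov -0.0250 sc 77 p -0.0316
rel +0.0184 th -0.0128 innov +0.0005 sc 78 p -0.0312
t 18.05 pos [449.1 322.3 245. ] yaw 0.084 pitch 0.000 roll -0.032 F [ 0.3 -0.4 -9.5] grip 30 w 24.1
x th -0.0169 thd -0.0838 p -0.0318 pc -0.0315 d -0.014 predprior [ 0.0143 -0.0098 -0.0328]
ROLL [0.58, 0.28, 0.06, -0.04, -0.12, -0.14, -0.14]
pred th [-0.025, -0.03, -0.031, -0.03, -0.027, -0.023, -0.018, -0.014, -0.011] p [0.02, 0.054, 0.064, 0.061, 0.05, 0.036, 0.021, 0.019, 0.01]
to go tool x,y,z (u) [-0.96 15.41 -0.13] rz(u) -0.93
```

```bash
python3 -m jog '[[0,0,0,0.58,0,0,0],[0,0,0,0.28,0,0,0],[0,0,0,0.06,0,0,0],[0,0,0,-0.04,0,0,0],[0,0,0,-0.12,0,0,0],[0,0,0,-0.14,0,0,0],[0,0,0,-0.14,0,0,0]]' && python3 step.py 6
```

```text
t: 18.75
ee_pos: [449.0, 323.0, 245.0]
orientation: [-3.122, -0.132, 0.001]
ft_force: [-1.0, -0.4, -9.1]
width: 23.7
grasp_force: 30.0
qp True
rel -0.0038 th +0.0126 innov +0.0310 sc 79 p +0.0164
rel +0.0010 th +0.0169 innov -0.0005 sc 78 p +0.0159
t 18.85 pos [449.  323.2 244.9] yaw 0.085 pitch -0.000 roll 0.017 F [ 0.8  0.6 -8.4] grip 30 w 23.9
x th 0.0229 thd 0.1180 p 0.0175 pc 0.0187 d 0.008 predprior [-0.0184  0.0401  0.0209]
ROLL [-0.68, -0.28, -0.04, 0.1, 0.16, 0.2]
pred th [0.033, 0.04, 0.041, 0.04, 0.035, 0.03, 0.025, 0.019] p [-0.042, -0.077, -0.085, -0.077, -0.061, -0.041, -0.038, -0.024]
to go tool x,y,z (u) [-0.98 15.43 -0.13] rz(u) -0.92
```

```bash
cat > batch2.py <<'E'
import step
from step import *
from scipy.optimize import least_squares
U=np.radians(6)
pr={13.80:-.0449,13.85:-.0449,13.90:-.0445,14.35:.0231,14.40:.0243,15.05:.0097,15.10:.0089,15.85:-.0066,15.90:-.0063,16.65:-.0082,16.70:-.0078,17.25:.0616,17.3:.0607,17.95:-.0316,18.0:-.0312,18.75:.0164,18.8:.0159}
seq=[(13.95,[.34,.2,.08,.02]),(14.45,[.1,0,-.04,-.06,-.06,-.06]),(15.15,[-.3,-.12,-.02,.04,.08,.08,.08]),(15.95,[-.4,-.14,.02,.1,.14,.14,.12]),(16.75,[.74,.3,.02,-.14,-.22]),(17.35,[-.56,-.32,-.14,-.02,.04,.08]),(18.05,[.58,.28,.06,-.04,-.12,-.14,-.14])]
N=101; cmd={}
for t0,l in seq:
    for i,u in enumerate(l):
        k=round((t0+.1*i-13.8)/.05); cmd[k]=u/2; cmd[k+1]=u/2
us=[cmd.get(i,0)*U for i in range(N)]
Z={t:measure(cv2.imread(f"pics/z_{t:.2f}.png")[:,:,::-1].copy(),0,OFF,.13)[0]+p for t,p in pr.items()}
T=np.array([round((t-13.8)/.05) for t in Z]); Y=np.array(list(Z.values()))
# response p->th with gains; simulate: th''=a th + b p - c(th'-p') + g p'' + d
def tr(q,full=False):
    th,thd,bias,a,b,c,g=q; pc=p=-.0448; o=[th]; pdl=0
    for u in us:
        for _ in range(5):
            pc+=u/5; pd=(pc-p)/.025; acc=a*th+b*p-c*(thd-pd)+g*(pd-pdl)/DT; pdl=pd
            th+=DT*thd; thd+=DT*acc; p+=DT*pd
        o.append(th)
    return (np.array(o),thd) if full else np.array(o)
def run(mask,q0):
    mask=np.array(mask,bool); q0=np.array(q0,float); pri=np.array([1,1,1,.6,.8,.6,.1])
    def f(v):
        q=q0.copy(); q[mask]=v; return np.r_[(tr(q)[T]-Y-(-q[2]))/.004 if 0 else (tr(q)[T]-(Y+q[2]))/.004,((q-q0)/pri)[mask]]
    s=least_squares(f,q0[mask],x_scale=np.array([.01,.05,.01,.5,.5,.5,.05])[mask]); q=q0.copy(); q[mask]=s.x; return s.cost,q,s.fun[:len(T)]
q0=[-.014,.0,.019,4.2,6.4,.6,0]
for m in([1,1,1,0,0,0,0],[1,1,1,1,0,0,0],[1,1,1,0,1,0,0],[1,1,1,1,1,0,0],[1,1,1,1,1,1,1]):
    c,q,r=run(m,q0); print(m,round(c,2),np.round(q,3),np.round(r,1)); print(np.round(tr(q,1)[0][-1],4),round(tr(q,1)[1],3))
E
python3 batch2.py
```

```text
[1, 1, 1, 0, 0, 0, 0] 6.76 [-0.012  0.032  0.021  4.2    6.4    0.6    0.   ] [-0.1  0.2  0.7 -0.9 -1.2 -0.6 -0.3  0.9  1.   0.5  0.5 -1.3 -1.6  1.1
  1.6 -0.4 -0.1]
0.0236 0.112
[1, 1, 1, 1, 0, 0, 0] 6.33 [-0.012  0.033  0.022  4.559  6.4    0.6    0.   ] [-0.2  0.2  0.7 -0.8 -1.1 -0.8 -0.5  0.6  0.6  0.7  0.7 -1.  -1.3  1.2
  1.7 -0.4 -0.1]
0.0238 0.112
[1, 1, 1, 0, 1, 0, 0] 4.48 [-0.011  0.027  0.022  4.2    5.641  0.6    0.   ] [-0.1  0.1  0.6 -0.7 -0.9 -0.8 -0.5 -0.   0.   0.6  0.8 -0.3 -0.7  1.
  1.6 -0.4 -0.2]
0.0234 0.102
[1, 1, 1, 1, 1, 0, 0] 4.32 [-0.011  0.025  0.022  3.909  5.488  0.6    0.   ] [-0.1  0.1  0.6 -0.7 -0.9 -0.7 -0.4  0.   0.1  0.5  0.7 -0.3 -0.7  1.
  1.5 -0.4 -0.2]
0.0232 0.1
[1, 1, 1, 1, 1, 1, 1] 1.32 [-0.011  0.019  0.022  4.253  5.945  0.698  0.085] [-0.1  0.   0.4 -0.3 -0.6 -0.3 -0.1  0.3  0.4 -0.3 -0.1  0.3 -0.1  0.1
  0.6 -0.2 -0. ]
0.0247 0.107
```

```bash
python3 - <<'E'
import json
s=open("step.py").read()
s=s.replace("x=np.array(x,float); out=[]","x=np.array(x,float); x=np.r_[x,[0]*(8-len(x))]; out=[]")
s=s.replace("acc=((KG-KS)*x[0]+KS*x[2]-D*(x[1]-pd)+MH*a)/J+x[6]","acc=4.2*x[0]+6.0*x[2]-.68*(x[1]-pd)+.08*(pd-x[7])/DT+MH*a/J+x[6]; x[7]=pd")
s=s.replace("np.diag([1e-5,5e-4,5e-4])","np.diag([5e-6,3e-4,2e-4])").replace("x0=np.zeros(7)","x0=np.zeros(8)")
s=s.replace("%tuple(x[[0,1,2,3,6]])","%tuple(np.array(x)[[0,1,2,3,6]])")
open("step.py","w").write(s)
c=json.load(open("cfg.json")); c["rb"]=.022; json.dump(c,open("cfg.json","w"))
t=json.load(open("st.json")); import numpy as np
t["x"][:2]=[.0247,.107]; t["x"][6]=0; t["x"]=t["x"][:7]; t["P"]=np.diag([4e-6,2e-4,1e-4]).tolist(); json.dump(t,open("st.json","w"))
E
python3 step.py 7 0 --re
```

```text
qp True

t 18.85 pos [449.  323.2 244.9] yaw 0.085 pitch -0.000 roll 0.017 F [ 0.8  0.6 -8.4] grip 30 w 23.9
x th 0.0247 thd 0.1070 p 0.0172 pc 0.0187 d 0.000 predprior [0.0247 0.107  0.0175]
ROLL [-0.6, -0.28, -0.06, 0.06, 0.14, 0.16, 0.16]
pred th [0.03, 0.033, 0.034, 0.032, 0.029, 0.025, 0.021, 0.016, 0.011] p [-0.035, -0.069, -0.079, -0.074, -0.061, -0.045, -0.028, -0.025, -0.015]
to go tool x,y,z (u) [-0.98 15.43 -0.13] rz(u) -0.92
```

```bash
python3 -m jog '[[0,0,0,-0.6,0,0,0],[0,0,0,-0.28,0,0,0],[0,0,0,-0.06,0,0,0],[0,0,0,0.06,0,0,0],[0,0,0,0.14,0,0,0],[0,0,0,0.16,0,0,0],[0,0,0,0.16,0,0,0]]' && python3 step.py 8
```

```text
t: 19.55
ee_pos: [449.1, 322.3, 245.0]
orientation: [3.114, 0.131, 0.002]
ft_force: [0.3, -0.7, -9.6]
width: 24.0
grasp_force: 30.0
qp True
rel +0.0438 th +0.0192 innov -0.0020 sc 75 p -0.0246
rel +0.0440 th +0.0201 innov +0.0035 sc 75 p -0.0239
t 19.65 pos [449.1 322.  245.1] yaw 0.083 pitch -0.000 roll -0.025 F [-0.4  0.3 -7.9] grip 30 w 23.7
x th 0.0157 thd -0.0564 p -0.0253 pc -0.0253 d 0.000 predprior [ 0.0212 -0.0399 -0.0278]
ROLL [0.14, 0.1, 0.06, 0.04, 0.02, -0.0, -0.02, -0.02]
pred th [0.011, 0.007, 0.004, 0.002, 0.001, 0.0, 0.0, 0.001, 0.002, 0.003] p [-0.013, -0.002, 0.005, 0.01, 0.012, 0.012, 0.011, 0.009, 0.008, 0.006]
to go tool x,y,z (u) [-0.96 15.4  -0.12] rz(u) -0.93
```

```bash
python3 -m jog '[[0,0,0,0.14,0,0,0],[0,0,0,0.1,0,0,0],[0,0,0,0.06,0,0,0],[0,0,0,0.04,0,0,0],[0,0,0,0.02,0,0,0],[0,0,0,0,0,0,0],[0,0,0,-0.02,0,0,0],[0,0,0,-0.02,0,0,0]]' && python3 step.py 9
```

```text
t: 20.45
ee_pos: [449.1, 322.7, 244.9]
orientation: [-3.132, -0.132, 0.0]
ft_force: [0.4, 0.2, -8.5]
width: 24.0
grasp_force: 30.0
qp True
rel -0.0216 th -0.0145 innov -0.0150 sc 79 p +0.0071
rel -0.0217 th -0.0146 innov +0.0005 sc 79 p +0.0070
t 20.55 pos [449.  322.8 244.9] yaw 0.085 pitch 0.000 roll 0.007 F [-0.5  0.1 -9.4] grip 30 w 23.9
x th -0.0158 thd -0.0192 p 0.0075 pc 0.0083 d -0.004 predprior [0.0005 0.0061 0.0086]
ROLL [0.16, 0.06, -0.0, -0.04, -0.06, -0.06, -0.06, -0.04, -0.04]
pred th [-0.016, -0.016, -0.014, -0.012, -0.01, -0.007, -0.005, -0.002, -0.0, 0.002, 0.004] p [0.023, 0.03, 0.031, 0.028, 0.022, 0.015, 0.009, 0.005, 0.001, -0.0, -0.002]
to go tool x,y,z (u) [-0.97 15.42 -0.13] rz(u) -0.92
```

```bash
python3 -m jog '[[0,0,0,0.16,0,0,0],[0,0,0,0.06,0,0,0],[0,0,0,0,0,0,0],[0,0,0,-0.04,0,0,0],[0,0,0,-0.06,0,0,0],[0,0,0,-0.06,0,0,0],[0,0,0,-0.06,0,0,0],[0,0,0,-0.04,0,0,0],[0,0,0,-0.04,0,0,0]]' && python3 step.py 8 -2,-4,-6,-8,-10,-12,-12,-12
```

```text
t: 21.45
ee_pos: [449.0, 322.7, 244.9]
orientation: [3.137, 0.133, 0.0]
ft_force: [-0.2, -0.3, -9.2]
width: 24.0
grasp_force: 30.0
qp True
rel -0.0117 th -0.0131 innov -0.0130 sc 79 p -0.0014
rel -0.0120 th -0.0136 innov -0.0005 sc 79 p -0.0016
t 21.55 pos [449.  322.8 244.9] yaw 0.085 pitch 0.000 roll -0.001 F [-1.4  0.2 -8.6] grip 30 w 23.9
x th -0.0136 thd -0.0072 p -0.0009 pc -0.0001 d -0.009 predprior [-0.0001  0.0203  0.0005]
ROLL [0.32, 0.16, 0.04, -0.02, -0.06, -0.1, -0.1, -0.1]
pred th [-0.013, -0.013, -0.013, -0.013, -0.013, -0.014, -0.015, -0.015, -0.005, -0.003] p [0.028, 0.048, 0.054, 0.053, 0.047, 0.037, 0.027, 0.016, 0.015, 0.011]
to go tool x,y,z (u) [-0.97 15.42 -0.13] rz(u) -0.92
```

```bash
python3 -m jog '[[0,0.05,0,0.32,0,0,0],[0,0.1,0,0.16,0,0,0],[0,0.15,0,0.04,0,0,0],[-0.02,0.2,0,-0.02,0,-0.02,0],[-0.02,0.25,0,-0.06,0,-0.02,0],[-0.02,0.3,0,-0.1,0,-0.02,0],[-0.02,0.3,0,-0.1,0,-0.02,0],[-0.02,0.3,0,-0.1,0,-0.02,0]]' && python3 step.py 8 -12,-13,-14,-14,-14,-14,-14,-14
```

```text
t: 22.35
ee_pos: [450.9, 255.5, 242.3]
orientation: [-3.126, -0.148, 0.0]
ft_force: [0.7, 0.5, -8.3]
width: 24.2
grasp_force: 30.0
qp True
rel -0.0344 th -0.0218 innov -0.0065 sc 78 p +0.0126
rel -0.0238 th -0.0132 innov +0.0050 sc 79 p +0.0107
t 22.45 pos [450.7 255.1 242.2] yaw 0.094 pitch 0.000 roll 0.012 F [ 0.1  0.3 -8.2] grip 30 w 24.0
x th -0.0091 thd 0.1246 p 0.0130 pc 0.0145 d -0.009 predprior [-0.0153 -0.0054  0.0161]
ROLL [0.06, 0.0, -0.02, -0.04, -0.04, -0.04, -0.04, -0.02]
pred th [-0.006, -0.006, -0.007, -0.007, -0.007, -0.007, -0.007, -0.008, 0.003, 0.005] p [0.02, 0.021, 0.019, 0.015, 0.011, 0.007, 0.003, 0.0, -0.0, 0.002]
to go tool x,y,z (u) [-1.   13.72 -0.19] rz(u) -0.83
```

```bash
python3 -m jog '[[-0.04,0.3,-0.02,0.06,0,-0.02,0],[-0.04,0.32,-0.02,0,0,-0.02,0],[-0.04,0.35,-0.02,-0.02,0,-0.02,0],[-0.04,0.35,-0.01,-0.04,0,-0.02,0],[-0.04,0.35,-0.01,-0.04,0,-0.02,0],[-0.04,0.35,0,-0.04,0,-0.02,0],[-0.04,0.35,0,-0.04,0,-0.02,0],[-0.04,0.35,0,-0.02,0,-0.02,0]]' && python3 step.py 8 -14
```

```text
t: 23.25
ee_pos: [449.2, 145.8, 244.2]
orientation: [3.135, 0.175, 0.001]
ft_force: [0.1, -0.7, -9.4]
width: 24.4
grasp_force: 30.0
qp True
rel -0.0088 th -0.0102 innov -0.0025 sc 79 p -0.0014
rel -0.0005 th -0.0034 innov +0.0025 sc 79 p -0.0029
t 23.35 pos [449.  145.3 244.1] yaw 0.110 pitch -0.000 roll -0.002 F [-0.  -0.2 -9.6] grip 30 w 23.8
x th 0.0023 thd 0.1357 p -0.0013 pc -0.0001 d -0.009 predprior [-0.0077 -0.0073  0.0002]
ROLL [0.0, 0.0, -0.0, -0.0, -0.0, -0.0, 0.0, 0.0]
pred th [0.004, 0.002, 0.001, -0.0, -0.002, -0.003, -0.005, -0.007, 0.003, 0.003] p [-0.0, -0.0, -0.0, -0.0, -0.0, -0.0, -0.0, -0.0, -0.0, 0.002]
to go tool x,y,z (u) [-0.88 10.98 -0.15] rz(u) -0.68
```

```bash
python3 -m jog '[[-0.04,0.35,0,0,0,-0.02,0],[-0.04,0.35,0,0,0,-0.02,0],[-0.04,0.35,0,0,0,-0.02,0],[-0.04,0.35,0,0,0,-0.02,0],[-0.04,0.35,0,0,0,-0.02,0],[-0.04,0.35,0,0,0,-0.02,0],[-0.04,0.35,0,0,0,-0.02,0],[-0.04,0.35,0,0,0,-0.02,0]]' && python3 step.py 8 -14
```

```text
t: 24.15
ee_pos: [450.0, 33.8, 244.4]
orientation: [3.134, 0.202, 0.002]
ft_force: [-0.4, 0.6, -8.5]
width: 23.9
grasp_force: 30.0
qp True
rel -0.0054 th -0.0063 innov +0.0005 sc 77 p -0.0009
rel -0.0006 th -0.0029 innov -0.0005 sc 76 p -0.0023
t 24.25 pos [450.   33.3 244.4] yaw 0.127 pitch -0.001 roll -0.001 F [-0.8 -0.3 -8.8] grip 30 w 24.1
x th 0.0035 thd 0.1244 p -0.0010 pc -0.0001 d -0.009 predprior [-0.0068 -0.0192 -0.0001]
ROLL [0.02, 0.02, 0.0, -0.0, -0.0, -0.0, -0.0, -0.0]
pred th [0.004, 0.002, 0.0, -0.001, -0.002, -0.004, -0.005, -0.006, 0.005, 0.007] p [0.002, 0.004, 0.004, 0.004, 0.004, 0.004, 0.004, 0.004, 0.004, 0.006]
to go tool x,y,z (u) [-0.73  8.18 -0.14] rz(u) -0.52
```

```bash
python3 -m jog '[[-0.04,0.35,0,0.02,0,-0.02,0],[-0.04,0.35,0,0.02,0,-0.02,0],[-0.04,0.35,0,0,0,-0.02,0],[-0.04,0.35,0,0,0,-0.02,0],[-0.04,0.35,0,0,0,-0.02,0],[-0.04,0.35,0,0,0,-0.02,0],[-0.04,0.35,0,0,0,-0.02,0],[-0.04,0.35,0,0,0,-0.02,0]]' && python3 step.py 8 -14,-14,-14,-14,-14,-13,-12,-10
```

```text
t: 25.05
ee_pos: [452.6, -78.4, 244.1]
orientation: [-3.13, -0.228, -0.001]
ft_force: [0.6, 0.1, -8.6]
width: 24.0
grasp_force: 30.0
qp True
rel -0.0051 th -0.0017 innov +0.0040 sc 79 p +0.0033
rel +0.0016 th +0.0034 innov +0.0005 sc 78 p +0.0017
t 25.15 pos [452.8 -79.1 244.1] yaw 0.144 pitch -0.001 roll 0.003 F [ 0.3 -0.4 -8.8] grip 30 w 23.9
x th 0.0104 thd 0.1456 p 0.0031 pc 0.0041 d -0.007 predprior [-0.0057 -0.0105  0.0041]
ROLL [-0.12, -0.06, -0.02, -0.0, 0.02, 0.02, 0.02, 0.02]
pred th [0.012, 0.01, 0.008, 0.006, 0.003, -0.0, -0.002, -0.003, 0.005, 0.005] p [-0.007, -0.014, -0.017, -0.017, -0.015, -0.013, -0.011, -0.009, -0.009, -0.005]
to go tool x,y,z (u) [-0.54  5.38 -0.15] rz(u) -0.35
```

```bash
python3 -m jog '[[-0.04,0.35,0,-0.12,0,-0.02,0],[-0.04,0.35,0,-0.06,0,-0.02,0],[-0.04,0.35,0,-0.02,0,-0.02,0],[-0.04,0.35,0,0,0,-0.02,0],[-0.04,0.35,0,0.02,0,-0.02,0],[-0.04,0.32,0,0.02,0,-0.02,0],[-0.04,0.3,0,0.02,0,-0.02,0],[-0.04,0.25,0,0.02,0,-0.02,0]]' && python3 step.py 8 -10,-10,-10,-9,-8,-7,-6,-4
```

```text
t: 25.95
ee_pos: [455.5, -185.1, 245.3]
orientation: [3.122, 0.253, 0.002]
ft_force: [0.6, 0.2, -8.3]
width: 24.1
grasp_force: 30.0
qp True
rel +0.0092 th -0.0002 innov +0.0025 sc 77 p -0.0094
rel +0.0145 th +0.0040 innov +0.0010 sc 77 p -0.0105
t 26.05 pos [ 455.7 -185.3  245.4] yaw 0.160 pitch -0.001 roll -0.010 F [ 0.9 -0.2 -8.3] grip 30 w 24.1
x th 0.0086 thd 0.0990 p -0.0095 pc -0.0085 d -0.005 predprior [-0.0027 -0.0055 -0.0088]
ROLL [-0.06, -0.02, -0.0, 0.0, 0.02, 0.02, 0.02, 0.02]
pred th [0.009, 0.007, 0.004, 0.002, 0.0, -0.001, -0.003, -0.002, 0.001, 0.001] p [-0.014, -0.017, -0.017, -0.017, -0.015, -0.013, -0.011, -0.009, -0.009, -0.007]
to go tool x,y,z (u) [-0.27  2.73 -0.12] rz(u) -0.2
```

```bash
sed -i 's/462.3, -295, 250/462.3, -295, 223/' cfg.json; grep -c 223 cfg.json; python3 -m jog '[[-0.03,0.25,0,-0.06,0,-0.02,0],[-0.03,0.25,0,-0.02,0,-0.02,0],[-0.03,0.25,0,0,0,-0.02,0],[-0.03,0.22,0,0,0,-0.02,0],[-0.02,0.2,0.02,0.02,0,-0.02,0],[-0.02,0.18,0.04,0.02,0,-0.02,0],[-0.02,0.15,0.04,0.02,0,-0.02,0],[-0.02,0.1,0.04,0.02,0,-0.02,0]]' && python3 step.py 8 -4,-7,-8,-8,-7,-6,-3,-1
```

```text
1
t: 26.85
ee_pos: [458.3, -249.0, 240.4]
orientation: [3.12, 0.279, 0.001]
ft_force: [0.1, 0.7, -8.2]
width: 24.0
grasp_force: 30.0
qp True
rel -0.0001 th -0.0094 innov -0.0070 sc 76 p -0.0092
rel +0.0017 th -0.0076 innov +0.0010 sc 77 p -0.0093
t 26.95 pos [ 458.1 -248.9  240.3] yaw 0.178 pitch 0.000 roll -0.009 F [-0.  -0.2 -8.6] grip 30 w 24.0
x th -0.0068 thd 0.0224 p -0.0089 pc -0.0085 d -0.008 predprior [-0.0024  0.0031 -0.0088]
ROLL [0.22, 0.1, 0.02, -0.04, -0.06, -0.08, -0.06, -0.06]
pred th [-0.006, -0.008, -0.011, -0.013, -0.014, -0.014, -0.012, -0.008, -0.004, -0.001] p [0.011, 0.023, 0.027, 0.024, 0.018, 0.01, 0.003, -0.003, -0.004, -0.006]
to go tool x,y,z (u) [-0.1   1.15  0.43] rz(u) -0.03
```

```bash
python3 -m jog '[[-0.02,0.1,0.04,0.22,0,-0.02,0],[-0.02,0.18,0.06,0.1,0,-0.01,0],[-0.02,0.2,0.06,0.02,0,0,0],[-0.02,0.2,0.06,-0.04,0,0,0],[-0.02,0.18,0.06,-0.06,0,0,0],[0,0.15,0.06,-0.08,0,0,0],[0,0.08,0.05,-0.06,0,0,0],[0,0.02,0.03,-0.06,0,0,0]]' && python3 step.py 8
```

```text
t: 27.75
ee_pos: [462.3, -292.8, 222.9]
orientation: [3.123, 0.284, 0.001]
ft_force: [0.5, 0.7, -8.3]
width: 23.9
grasp_force: 30.0
qp True
rel -0.0056 th -0.0113 innov -0.0030 sc 77 p -0.0056
rel -0.0032 th -0.0088 innov +0.0005 sc 77 p -0.0056
t 27.85 pos [ 462.2 -292.3  222.9] yaw 0.182 pitch 0.000 roll -0.005 F [-0.   0.1 -8.8] grip 30 w 23.9
x th -0.0071 thd 0.0357 p -0.0048 pc -0.0043 d -0.010 predprior [-0.0083  0.0339 -0.0034]
ROLL [-0.02, -0.0, 0.0, 0.0, 0.02, 0.02, 0.02, 0.02]
pred th [-0.004, -0.002, -0.0, 0.0, 0.001, 0.001, 0.002, 0.002, 0.003, 0.003] p [-0.006, -0.006, -0.006, -0.006, -0.005, -0.003, -0.0, 0.002, 0.002, 0.002]
to go tool x,y,z (u) [-0.01  0.07 -0.  ] rz(u) 0.01
```

```bash
python3 -m jog '[[0,0,0,-0.02,0,0,0],[0,0,0,0,0,0,0],[0,0,0,0,0,0,0],[0,0,0,0,0,0,0],[0,0,0,0.02,0,0,0],[0,0,0,0.02,0,0,0],[0,0,0,0.02,0,0,0],[0,0,0,0.02,0,0,0]]' && python3 step.py 8; cat > t5.py <<'E'
from est import *
import glob
f=sorted(glob.glob("pics/z_*"),key=lambda s:float(s[7:-4]))[-1]; im=cv2.imread(f)[:,:,::-1].copy(); o=ctrl.get_obs(); c=cam("wrist",o); G=grad(im)
print(f,o["ee_pos"])
def sc(p,part):
    ln={"L":[seg((-100,155,6),(60,155,6),200)],"R":[seg((-100,-155,6),(60,-155,6),200)],"B":[seg((-110,-155,6),(-110,155,6),200)]}
    q=proj(c,W((*p,0),np.vstack([x for k in part for x in ln[k]]))).astype(np.float32); k=(q[:,1]>112)&(q[:,1]<255)&(q[:,0]>3)&(q[:,0]<636)
    return cv2.remap(G,q[k,0].reshape(1,-1),q[k,1].reshape(1,-1),1).mean() if k.sum()>20 else -1
for part in("L","R","LR"):
    b=sorted(((sc((462.3,y,a),part),y,round(a,3)) for y in np.arange(-315,-275,1.) for a in np.arange(.15,.211,.005)),reverse=True)[:4]; print(part,b)
z=im[:,:,::-1].copy()
for p in np.vstack([seg((-100,s*155,6),(100,s*155,6),100) for s in(1,-1)]):
    u,v=proj(c,W((462.3,-295,.181,0),p))[0]
    if 0<=u<640 and 0<=v<400: cv2.circle(z,(int(u),int(v)),0,(0,0,255),-1)
cv2.imwrite("pics/t5.png",z)
E
python3 t5.py
```

```text
t: 28.65
ee_pos: [462.4, -292.6, 223.2]
orientation: [-3.127, -0.285, -0.0]
ft_force: [-0.3, -0.3, -9.6]
width: 23.6
grasp_force: 30.0
qp True
rel -0.0035 th -0.0023 innov -0.0045 sc 77 p +0.0011
rel -0.0033 th -0.0020 innov +0.0005 sc 77 p +0.0013
t 28.75 pos [ 462.4 -292.6  223.1] yaw 0.182 pitch -0.000 roll 0.001 F [ 0.3 -0.2 -8.2] grip 30 w 24.0
x th -0.0024 thd -0.0050 p 0.0013 pc 0.0020 d -0.012 predprior [0.0022 0.0047 0.0017]
ROLL [0.04, 0.02, 0.0, -0.0, -0.0, -0.02, -0.02, -0.0]
pred th [-0.003, -0.002, -0.002, -0.002, -0.001, -0.0, 0.001, 0.002, 0.003, 0.005] p [0.006, 0.008, 0.008, 0.008, 0.008, 0.006, 0.004, 0.004, 0.004, 0.004]
to go tool x,y,z (u) [-0.01  0.06  0.  ] rz(u) 0.01
pics/z_28.70.png [ 462.35177021 -292.64039829  223.11566852]
L [(np.float32(89.6151), np.float64(-296.0), np.float64(0.185)), (np.float32(89.35847), np.float64(-296.0), np.float64(0.18)), (np.float32(88.64991), np.float64(-296.0), np.float64(0.19)), (np.float32(87.81178), np.float64(-296.0), np.float64(0.175))]
R [(np.float32(79.16145), np.float64(-295.0), np.float64(0.18)), (np.float32(78.972374), np.float64(-295.0), np.float64(0.185)), (np.float32(78.80163), np.float64(-295.0), np.float64(0.175)), (np.float32(77.996635), np.float64(-295.0), np.float64(0.19))]
LR [(np.float32(78.584145), np.float64(-296.0), np.float64(0.18)), (np.float32(78.205574), np.float64(-296.0), np.float64(0.185)), (np.float32(77.95171), np.float64(-296.0), np.float64(0.175)), (np.float32(76.69729), np.float64(-296.0), np.float64(0.19))]
```

View pics/t5.png

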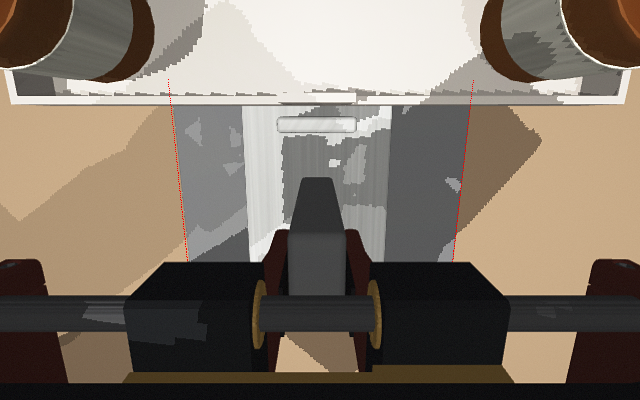

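```bash
python3 -m jog '[[0,0.02,0,0.04,0,0,0],[0,0.02,0,0.02,0,0,0],[0,0.02,0,0,0,0,0],[0,0.01,0,0,0,0,0],[0,0,0,0,0,0,0],[0,0,0,-0.02,0,0,0],[0,0,0,-0.02,0,0,0],[0,0,0,0,0,0,0]]' && python3 step.py 9
```

```text
t: 29.55
ee_pos: [462.8, -295.2, 223.1]
orientation: [-3.126, -0.285, 0.0]
ft_force: [-0.1, 0.3, -8.8]
width: 23.8
grasp_force: 30.0
qp True
rel -0.0001 th +0.0029 innov +0.0010 sc 77 p +0.0031
rel +0.0001 th +0.0032 innov -0.0005 sc 76 p +0.0031
t 29.65 pos [ 462.9 -295.2  223.1] yaw 0.182 pitch -0.000 roll 0.003 F [-0.5 -0.4 -9. ] grip 30 w 23.7
x th 0.0042 thd 0.0155 p 0.0034 pc 0.0041 d -0.011 predprior [0.0019 0.0116 0.0041]
ROLL [-0.08, -0.04, -0.0, 0.0, 0.02, 0.02, 0.02, 0.02, 0.02]
pred th [0.005, 0.006, 0.006, 0.006, 0.006, 0.005, 0.005, 0.005, 0.005, 0.005, 0.005] p [-0.003, -0.008, -0.008, -0.008, -0.007, -0.005, -0.003, -0.0, 0.002, 0.002, 0.002]
to go tool x,y,z (u) [-0.01 -0.01  0.  ] rz(u) 0.01
```

```bash
python3 -m jog '[[0,0,0,-0.08,0,0,0],[0,0,0,-0.04,0,0,0],[0,0,0,0,0,0,0],[0,0,0,0,0,0,0],[0,0,0,0.02,0,0,0],[0,0,0,0.02,0,0,0],[0,0,0,0.02,0,0,0],[0,0,0,0.02,0,0,0],[0,0,0,0.02,0,0,0]]' && python3 step.py 9
```

```text
t: 30.55
ee_pos: [462.9, -295.4, 223.1]
orientation: [-3.128, -0.285, -0.0]
ft_force: [0.1, -0.3, -9.2]
width: 23.9
grasp_force: 30.0
qp True
rel +0.0121 th +0.0133 innov +0.0085 sc 75 p +0.0011
rel +0.0149 th +0.0161 innov +0.0020 sc 76 p +0.0012
t 30.65 pos [ 462.9 -295.4  223.1] yaw 0.182 pitch -0.000 roll 0.001 F [ 0.7 -0.  -8.8] grip 30 w 23.4
x th 0.0165 thd 0.0256 p 0.0013 pc 0.0020 d -0.007 predprior [0.0048 0.0013 0.0017]
ROLL [-0.22, -0.1, -0.02, 0.04, 0.06, 0.06, 0.06, 0.06, 0.04]
pred th [0.017, 0.017, 0.016, 0.014, 0.011, 0.009, 0.006, 0.003, -0.0, -0.003, -0.006] p [-0.018, -0.03, -0.033, -0.03, -0.024, -0.018, -0.012, -0.005, -0.001, -0.0, 0.002]
to go tool x,y,z (u) [-0.01 -0.01  0.  ] rz(u) 0.01
```

```bash
python3 -m jog '[[0,0,0,-0.22,0,0,0],[0,0,0,-0.1,0,0,0],[0,0,0,-0.02,0,0,0],[0,0,0,0.04,0,0,0],[0,0,0,0.06,0,0,0],[0,0,0,0.06,0,0,0],[0,0,0,0.06,0,0,0],[0,0,0,0.06,0,0,0],[0,0,0,0.04,0,0,0]]' && python3 step.py 8
```

```text
t: 31.55
ee_pos: [462.9, -295.5, 223.1]
orientation: [3.128, 0.285, 0.0]
ft_force: [-0.7, 0.9, -8.7]
width: 24.2
grasp_force: 30.0
qp True
rel -0.0009 th -0.0016 innov -0.0015 sc 76 p -0.0007
rel -0.0026 th -0.0031 innov +0.0000 sc 77 p -0.0006
t 31.65 pos [ 462.9 -295.5  223.1] yaw 0.182 pitch -0.000 roll -0.001 F [ 0.9 -0.5 -8.6] grip 30 w 24.0
x th -0.0047 thd -0.0322 p -0.0007 pc -0.0001 d -0.007 predprior [-0.0001 -0.0265 -0.0008]
ROLL [0.14, 0.06, 0.02, -0.02, -0.04, -0.04, -0.04, -0.04]
pred th [-0.007, -0.008, -0.008, -0.007, -0.007, -0.006, -0.004, -0.003, -0.002, -0.001] p [0.012, 0.02, 0.023, 0.021, 0.017, 0.013, 0.009, 0.005, 0.004, 0.002]
to go tool x,y,z (u) [-0.01 -0.01  0.  ] rz(u) 0.0
```

```bash
python3 -m jog '[[0,0,0,0.14,0,0,0],[0,0,0,0.06,0,0,0],[0,0,0,0.02,0,0,0],[0,0,0,-0.02,0,0,0],[0,0,0,-0.04,0,0,0],[0,0,0,-0.04,0,0,0],[0,0,0,-0.04,0,0,0],[0,0,0,-0.04,0,0,0]]' && python3 step.py 8
```

```text
t: 32.45
ee_pos: [462.9, -295.2, 223.1]
orientation: [-3.126, -0.285, 0.0]
ft_force: [-0.1, 0.1, -8.3]
width: 23.8
grasp_force: 30.0
qp True
rel -0.0025 th +0.0003 innov +0.0035 sc 76 p +0.0028
rel -0.0023 th +0.0003 innov -0.0010 sc 76 p +0.0026
t 32.55 pos [ 462.8 -295.1  223.1] yaw 0.182 pitch -0.000 roll 0.003 F [ 1.2 -0.8 -8.7] grip 30 w 24.1
x th 0.0018 thd 0.0211 p 0.0033 pc 0.0041 d -0.006 predprior [-0.0032  0.0104  0.0047]
ROLL [-0.08, -0.04, -0.02, 0.0, 0.02, 0.02, 0.02, 0.02]
pred th [0.003, 0.004, 0.005, 0.005, 0.005, 0.004, 0.004, 0.003, 0.003, 0.002] p [-0.003, -0.008, -0.01, -0.011, -0.009, -0.007, -0.005, -0.003, -0.002, -0.0]
to go tool x,y,z (u) [-0.01 -0.01  0.  ] rz(u) 0.01
```

```bash
python3 -m jog '[[0,0,0,-0.08,0,0,0],[0,0,0,-0.04,0,0,0],[0,0,0,-0.02,0,0,0],[0,0,0,0,0,0,0],[0,0,0,0.02,0,0,0],[0,0,0,0.02,0,0,0],[0,0,0,0.02,0,0,0],[0,0,0,0.02,0,0,0]]' && sed -i 's/-295, 223/-295.5, 122/' cfg.json && python3 step.py 7
```

```text
t: 33.35
ee_pos: [462.9, -295.4, 223.1]
orientation: [3.126, 0.285, 0.001]
ft_force: [0.4, -0.0, -8.9]
width: 23.6
grasp_force: 30.0
qp True
rel +0.0074 th +0.0043 innov +0.0010 sc 76 p -0.0030
rel +0.0071 th +0.0042 innov +0.0000 sc 76 p -0.0029
t 33.45 pos [ 462.9 -295.4  223.1] yaw 0.182 pitch -0.000 roll -0.003 F [ 0.1 -0.  -8.3] grip 30 w 24.1
x th 0.0040 thd -0.0035 p -0.0029 pc -0.0022 d -0.006 predprior [ 0.0033 -0.0046 -0.0025]
ROLL [-0.02, 0.0, 0.0, 0.0, 0.0, 0.0, 0.0]
pred th [0.004, 0.003, 0.002, 0.001, 0.0, -0.001, -0.003, -0.004, -0.007] p [-0.004, -0.004, -0.004, -0.004, -0.004, -0.004, -0.004, -0.004, -0.004]
to go tool x,y,z (u) [-0.01  0.    2.53] rz(u) 0.01
```

```bash
python3 -m jog '[[0,0,0.1,-0.02,0,0,0],[0,0,0.2,0,0,0,0],[0,0,0.3,0,0,0,0],[0,0,0.3,0,0,0,0],[0,0,0.3,0,0,0,0],[0,0,0.25,0,0,0,0],[0,0,0.1,0,0,0,0]]' && python3 step.py 6
```

```text
t: 34.15
ee_pos: [462.3, -295.2, 159.4]
orientation: [3.125, 0.285, -0.002]
ft_force: [-1.0, -0.1, -9.0]
width: 23.8
grasp_force: 30.0
qp True
rel -0.0030 th -0.0066 innov -0.0040 sc 77 p -0.0036
rel -0.0048 th -0.0084 innov -0.0005 sc 77 p -0.0036
t 34.25 pos [ 462.6 -295.4  160.2] yaw 0.182 pitch 0.001 roll -0.004 F [ 1.2  0.8 -8.8] grip 30 w 24.0
x th -0.0097 thd -0.0316 p -0.0042 pc -0.0043 d -0.008 predprior [-0.0026 -0.0171 -0.0043]
ROLL [0.2, 0.08, 0.02, -0.02, -0.04, -0.06]
pred th [-0.011, -0.012, -0.012, -0.011, -0.01, -0.009, -0.007, -0.005] p [0.014, 0.024, 0.027, 0.025, 0.021, 0.015, 0.015, 0.011]
to go tool x,y,z (u) [-0.01  0.    0.96] rz(u) 0.01
```

```bash
python3 -m jog '[[0,0,0.08,0.2,0,0,0],[0,0,0.12,0.08,0,0,0],[0,0,0.14,0.02,0,0,0],[0,0,0.14,-0.02,0,0,0],[0,0,0.1,-0.04,0,0,0],[0,0,0.06,-0.06,0,0,0]]' && python3 step.py 7
```

```text
t: 34.85
ee_pos: [462.6, -295.0, 134.9]
orientation: [-3.115, -0.284, 0.003]
ft_force: [0.2, -0.0, -7.2]
width: 23.9
grasp_force: 30.0
qp True
rel -0.0200 th -0.0063 innov +0.0025 sc 77 p +0.0137
rel -0.0187 th -0.0052 innov +0.0000 sc 77 p +0.0135
t 34.95 pos [ 462.6 -294.8  135.1] yaw 0.182 pitch 0.001 roll 0.014 F [ 0.9 -1.2 -7.9] grip 30 w 23.6
x th -0.0038 thd 0.0284 p 0.0141 pc 0.0145 d -0.007 predprior [-0.0088  0.0133  0.0155]
ROLL [-0.1, -0.06, -0.04, -0.02, 0.0, 0.02, 0.02]
pred th [-0.002, 0.0, 0.001, 0.002, 0.003, 0.003, 0.003, 0.003, 0.002] p [0.006, -0.001, -0.006, -0.008, -0.008, -0.007, -0.005, -0.004, -0.003]
to go tool x,y,z (u) [-0.01  0.02  0.33] rz(u) 0.01
```

```bash
python3 -m jog '[[0,0.01,0.06,-0.1,0,0,0],[0,0,0.06,-0.06,0,0,0],[0,0,0.06,-0.04,0,0,0],[0,0,0.06,-0.02,0,0,0],[0,0,0.05,0.02,0,0,0],[0,0,0.04,0.04,0,0,0],[0,0,0.02,0.02,0,0,0]]' && python3 step.py 4
```

```text
t: 35.65
ee_pos: [463.1, -295.9, 121.9]
orientation: [3.127, 0.285, 0.001]
ft_force: [-3.6, -1.1, -3.0]
width: 24.1
grasp_force: 30.0
qp True
rel +0.0042 th +0.0029 innov +0.0000 sc 77 p -0.0013
rel +0.0044 th +0.0031 innov +0.0005 sc 77 p -0.0013
t 35.75 pos [ 463.2 -295.9  121.9] yaw 0.181 pitch -0.001 roll -0.001 F [-1.8 -1.  -3.7] grip 30 w 23.9
x th 0.0025 thd -0.0060 p -0.0023 pc -0.0043 d -0.006 predprior [ 0.0029 -0.0006 -0.0046]
ROLL [0.02, 0.02, 0.02, 0.0]
pred th [0.002, 0.001, 0.001, 0.001, 0.001, 0.001] p [-0.003, -0.0, 0.002, 0.002, 0.002, 0.002]
to go tool x,y,z (u) [-0.02 -0.01 -0.  ] rz(u) 0.0
```

```bash
python3 -m jog '[[0,0,0.02,0.02,0,0,0],[0,0,0.01,0.02,0,0,0],[0,0,0,0,0,0,0]]' && python3 -m jog '[[0,0,0,0,0,0,0.4],[0,0,0,0,0,0,0.6],[0,0,0,0,0,0,0.8],[0,0,0,0,0,0,0.9],[0,0,0,0,0,0,0.9],[0,0,0,0,0,0,0.9],[0,0,0,0,0,0,0.9]]' && python3 - <<'E'
from lib import *
o=ctrl.get_obs(); im=optics.get_image("wrist"); s=optics.get_image("scene")
cv2.imwrite("pics/f.png",np.vstack([im[:270],cv2.resize(s[110:240,180:360],(640,330))])[:,:,::-1]); cv2.imwrite("pics/frel.png",im[:,:,::-1])
import json; from est import measure
c=json.load(open("cfg.json")); print(o["width"],o["ft_force"],o["ee_pos"],measure(im,0,c["off"],.12)[0]+c["rb"])
E
```

```text
t: 36.05
ee_pos: [463.1, -296.0, 121.2]
orientation: [-3.126, -0.285, -0.001]
ft_force: [-5.3, 0.6, 4.2]
width: 24.0
grasp_force: 30.0
t: 36.75
ee_pos: [463.0, -295.6, 120.3]
orientation: [-3.126, -0.285, 0.0]
ft_force: [-0.9, -0.1, -0.2]
width: 76.2
grasp_force: 0.0
76.20737003448511 [-0.90632147 -0.09169735 -0.18032199] [ 462.95297964 -295.57942616  120.29841149] 0.004500000000000101
```

View pics/f.png

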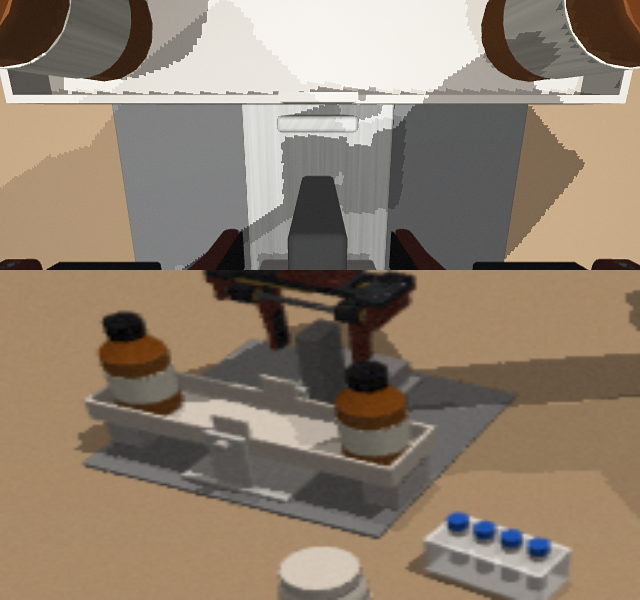

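```bash
python3 -m jog '[[0,0,-0.2,0,0,0,0.9],[0,0,-0.5,0,0,0,0.9],[0,0,-0.8,0,0,0,0.9],[0,0,-0.8,0,0,0,0.9],[0,0,-0.8,0,0,0,0.9],[0,0,-0.5,0,0,0,0.9],[0,0,-0.2,0,0,0,0.9],[0,0,0,0,0,0,0.9],[0,0,0,0,0,0,0.9],[0,0,0,0,0,0,0.9],[0,0,0,0,0,0,0.9],[0,0,0,0,0,0,0.9],[0,0,0,0,0,0,0.9],[0,0,0,0,0,0,0.9],[0,0,0,0,0,0,0.9],[0,0,0,0,0,0,0.9],[0,0,0,0,0,0,0.9],[0,0,0,0,0,0,0.9]]' && python3 - <<'E'
from lib import *
from fit import fit
o=ctrl.get_obs(); im=optics.get_image("wrist"); print(o["ee_pos"],o["ft_force"])
c=cam("wrist",o); 
import fit as F
F.PTS=F.PTS+[0,0,6]; print(F.fit(im,c,[463,-295.5,.181]))
E
```

```text
t: 38.65
ee_pos: [463.0, -296.0, 272.4]
orientation: [-3.126, -0.285, 0.0]
ft_force: [0.4, -1.2, 0.5]
width: 78.6
grasp_force: 0.0
[ 462.97559441 -296.02345059  272.36442804] [ 0.35282073 -1.15877142  0.48464232]
(array([ 4.62889913e+02, -2.94889846e+02,  1.85371341e-01]), np.float64(-64.895263671875))
```

Carrier measured at (462.9, -294.9, yaw 0.185) against the station at (462.3, -295.5, 0.181): parked squarely and the gripper is clear.

```bash
python3 -c "
from workcell import ctrl
print(ctrl.close_job())"
```

```text
the job is handed in; nothing more can be done
None
```

The carrier is parked within about 1 mm and 0.004 rad of the station, with the tray upright over both rests, and the job is handed in at about 39 s; the first tries at righting the tray bounced it between its stops, but by my camera estimates it stayed within about 0.05 rad of upright through the first hold and 0.025 rad from there to set-down.

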